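Fetch the short lamp from behind the tall ones

ROBOT

A 6-joint arm with a two-finger parallel gripper is mounted at the origin on the work surface. World frame = base frame: x ahead of the robot, y to its left, z up, the work surface at z = 0. Lengths are in m, angles in rad, forces in N, time in s.
With the tool pointing down it reaches from about 0.325 to 0.775 m from the base axis. Payload 5.5 kg.
Tool frame: the origin (TCP) lies on the mounting face of the last link; the fingertips stand 182 mm ahead of it and the grasp point (between the pads) lies 163 mm ahead of it (tcp_to_grasp is the x of the grasp point in the tool frame, in m); x points along the fingers, y is the direction in which the jaws open and shut, and the axes are right-handed (so a half turn about x gives the same grasp; the last joint's range is limited). The gripper opens to 88 mm and grips with 3 to 60 N. Pads are 20 mm wide; open, the fingers measure 115 mm over their backs; the gripper's body (75 mm by 178 mm) begins 61 mm behind the grasp point.
Start: joints at [-0.057, 0.091, 1.231, -0, 1.82, -0.057], TCP at [0.6, -0, 0.405] pointing down, gripper open.
Joint ranges: [-2.87, 2.87], [-0.86, 2.18], [0.17, 2.46], [-1.51, 4.65], [0.06, 2.69], [-2.65, 2.65]. Speed limits (rad/s): [2.57, 2.57, 3.01, 3.14, 3.14, 3.14].

INTERFACE

Orientations are given as a rotation vector (axis times angle).
In Python, from bench import state, read_camera, camera_info, job_done, tcp_to_grasp gives the robot as it stands.
- The arm moves only by the tool drive_tool, never from a script. Its argument "targets" is a list of rows, each a list of 7 numbers: the shift along the tool's x, y, z in m, then the turn, a rotation vector about the tool's x, y, z in degrees, then the finger opening in m, from 0 to 0.0878. A call has 1 to 12 rows; each row is the pose to reach, as a shift and turn from the pose commanded when the call began, along the tool's axes at that moment; what a row does not reach only later rows make up. A row lasts 1/12 s, in which the tool goes at most 41.7 mm and 7.16 degrees, less where a joint would pass 70% of its speed; a pose out of reach is approached as far as the arm can. A call with a gripper value outside its range is refused whole. The fingers move at their own pace and stop on an object; "grip_force" is the grip in N (left out, the last holds). Time passes only in rows, so rows that repeat a pose let the fingers close. It gives the time, the measured TCP pose, the force and the opening at its end, in the units of the state.
- state(): the state, without advancing time (a new reading comes with each control period).
- read_camera(name): name is "scene" or "side" or "wrist"; returns (picture, depth): 384x512x3 uint8, blue, green, red; 384x512 float32, m along the optical axis (not along the pixel's ray), 0 where there is no reading.
- camera_info(name): a dict with "fx", "fy", "cx", "cy" (pixels), "distortion" ([k1, k2, p1, p2, k3] as OpenCV has them; the pictures are not rectified), "world_from_camera" (4x4, takes a point from camera to world coordinates). Camera axes: x right, y up, looking along -z (the intrinsics and any distortion apply to the point x, -y, -z); pixel columns grow to the right and rows downward; lengths in m; the calibration is good to about 2 mm. A picture is of the moment at which its call begins: read the wrist's pose just before it. camera_info takes no time and is no camera call; for the wrist camera it gives the pose at the moment of the call.
- job_done(): hands the job in, once; it reports no verdict.
The state is a dict: "t": time; "joints": joint angles; "joint_velocities": joint speeds; "joint_efforts": joint torques, N m; "eef_pos": TCP position; "tool_rot": TCP orientation; "wrist_force": force on the tool from outside, world axes, zero at the start; "moment": the same for the moment, N m; "opening": finger opening in m.
Only numpy, scipy, OpenCV 4.12 (cv2) and the standard library are available. Lean on these libraries where they do the work, as an engineer would, in place of code of your own. Each camera call takes 0.05 s, during which the arm holds its last target.

TASK

First move the two tall bulbs off the rack and stand both in the steel tray; then take the short bulb from behind them and stand it in the round cup of the grey lamp bracket; then, with it in place, put each tall bulb back upright on the very cork pad it came from. Set the bulbs down rather than dropping or toppling them, and leave the lamp puller and the carton where they lie.

Things in the scene. Friction and masses are not known exactly. Their poses are not given: they have to be found in the camera images.
- tube_bulb: loose tall tubular halogen bulb, 125 mm high, about 0.09 kg: white ceramic foot 42 mm across, 10 mm high (32 mm across up to 22 mm), then a straight amber glass tube 34 mm across from 22 to 115 mm: grip here. Starts upright on one of the two front pads of the rack. Origin: centre of its underside; z is its axis.
- globe_bulb: loose tall bulb with a wide globe, 125 mm high, about 0.10 kg: white foot 42 mm across, 10 mm high, amber glass neck 26 mm across up to 65 mm, widening to a globe 54 mm across with a straight side from 82 to 108 mm: grip here. Starts upright on the other front pad. Origin: centre of its underside; z is its axis.
- short_bulb: loose short halogen bulb, 60 mm high, about 0.06 kg: white foot 36 mm across, 10 mm high (32 mm across up to 22 mm), then straight amber glass 36 mm across from 22 to 54 mm. Stands upright on the rear pad of the rack, close behind the tall bulbs, which bar the gripper from it. Origin: centre of its underside; z is its axis.
- rack: fixed wooden rack, 150 (x) by 176 mm (y). Level deck 18 mm above the bench with flat cork pads 46 mm across: two front pads at (-35, -37.5) and (-35, +37.5), the rear one at (+10, 0) mm in its x, y. Cheeks 10 mm thick at both y edges slope from 24 mm high in front to 38 behind; rear board 38 mm high at x = +70. Origin: centre of its underside on the bench; x from front to rear, z up.
- tray: fixed dark steel tray, the side area for the tall bulbs, 130 mm (x) by 180 mm (y), rim 14 mm high, walls 4 mm, flat floor 5 mm above the bench; both tall bulbs fit side by side along y. Origin: centre of its underside on the bench; z up.
- bracket: fixed grey enamel lamp bracket: plate 110 (x) by 100 mm (y), 6 mm thick, rear flange 34 mm high at x = +52 mm, and in the middle a round open cup, 66 mm outside, 58 mm inside, rim 18 mm above the bench; the bulb stands on the cup's brass floor, 6 mm above the bench. Origin: centre of the underside on the bench, below the cup's centre; z up.
- puller: bystander: loose steel lamp puller like long tweezers, 165 mm long, 40 mm wide, 12 mm high, lying across the far side of the bench. Origin: about its middle, on the bench; x along it.
- carton: bystander: loose closed cardboard carton with a paper band, 60 by 90 by 50 mm high, at the far side of the bench. Origin: centre of its underside.
- post: bystander: squat brass terminal post bolted to the far side of the bench, 40 mm across, 40 mm high. Origin: centre of its underside.
Things that resemble listed ones, but are neither listed nor needed, are in the scene too. Leave any purple or yellow look-alike of the tube_bulb alone. Leave any purple look-alike of the short_bulb alone.

How it is judged:
On the way, in this order (a step that is already met when the one before it is completed fails the run):
1. both tall bulbs stand upright and released in the tray, the short bulb still on its pad (within 15 mm of its start) (contact force between each of tube_bulb, globe_bulb and tray above 0.05 N and x of tube_bulb in the frame of tray between -0.062 and 0.062 m and y of tube_bulb in the frame of tray between -0.087 and 0.087 m and contact force between each of tube_bulb, globe_bulb and the fingers below 0.05 N and linear speed of each of tube_bulb, globe_bulb below 0.03 m/s and angular speed of each of tube_bulb, globe_bulb below 0.3 rad/s and angle between each of tube_bulb, globe_bulb's own z axis and vertical below 0.12 rad and x of globe_bulb in the frame of tray between -0.062 and 0.062 m and y of globe_bulb in the frame of tray between -0.087 and 0.087 m and distance of short_bulb from where it was at the start of the episode below 0.015 m), for 0.2 s.
2. the short bulb stands upright and released in the bracket's cup while both tall bulbs still stand in the tray (horizontal distance between short_bulb and bracket below 0.014 m and z of short_bulb in the frame of bracket between 0.003 and 0.009 m and contact force between each of short_bulb, tube_bulb, globe_bulb and the fingers below 0.05 N and linear speed of each of short_bulb, tube_bulb, globe_bulb below 0.03 m/s and angular speed of each of short_bulb, tube_bulb, globe_bulb below 0.3 rad/s and angle between each of short_bulb, tube_bulb, globe_bulb's own z axis and vertical below 0.12 rad and contact force between each of tube_bulb, globe_bulb and tray above 0.05 N and x of tube_bulb in the frame of tray between -0.062 and 0.062 m and y of tube_bulb in the frame of tray between -0.087 and 0.087 m and x of globe_bulb in the frame of tray between -0.062 and 0.062 m and y of globe_bulb in the frame of tray between -0.087 and 0.087 m), for 0.2 s.
At the end, for the whole second after the job is handed in: The short bulb stands on the floor of the bracket's cup (centre within 14 mm of the cup's) and each tall bulb stands on the rack within 15 mm of where it started; all three upright within 0.12 rad, released and at rest (horizontal distance between short_bulb and bracket below 0.014 m and z of short_bulb in the frame of bracket between 0.003 and 0.009 m and contact force between each of short_bulb, tube_bulb, globe_bulb and the fingers below 0.05 N and linear speed of each of short_bulb, tube_bulb, globe_bulb below 0.03 m/s and angular speed of each of short_bulb, tube_bulb, globe_bulb below 0.3 rad/s and angle between each of short_bulb, tube_bulb, globe_bulb's own z axis and vertical below 0.12 rad and distance of each of tube_bulb, globe_bulb from where it was at the start of the episode below 0.015 m and contact force between each of tube_bulb, globe_bulb and rack above 0.05 N); the robot touches nothing.
It fails at once if a bulb topples (leans more than 0.6 rad) (angle between any of tube_bulb, globe_bulb, short_bulb's own z axis and vertical above 0.6 rad).
It fails at once if a bulb is dropped (falls freely faster than 1 m/s, about 5 cm) ((linear speed of tube_bulb above 1 m/s and contact force between tube_bulb and the fingers below 0.05 N) or (linear speed of globe_bulb above 1 m/s and contact force between globe_bulb and the fingers below 0.05 N) or (linear speed of short_bulb above 1 m/s and contact force between short_bulb and the fingers below 0.05 N)).
It fails at once if the puller or the carton is moved by more than 20 mm (distance of any of puller, carton from where it was at the start of the episode above 0.02 m).
It also fails if it takes over 144 s, if anything falls off the work surface, if the arm or the gripper's body presses on something with over 40 N, if the wrist force passes 120 N, or if a joint passes its speed limit or range.

## Working session

There is one attempt and no reset: what is moved stays moved. The work goes in short steps, Python scripts to look and compute and a tool call to move; the robot and the scene stay as the last step left them, time stands still between calls to the robot, and variables do not carry over. Pictures are saved under pics/ and viewed, and the job is handed in when it is done.

Besides the shell and the picture viewer there is one more tool, called as name(argument=value, ...) on one line, values as JSON. drive_tool: Moves the arm, as the interface text tells. Its arguments: {"type":"object","properties":{"targets":{"type":"array"},"grip_force":{"type":"number"}},"required":["targets"]}

```bash
mkdir -p pics; ls
cat > h.py <<'E'
import numpy as np, cv2
from bench import state, read_camera, camera_info, job_done, tcp_to_grasp
def cloud(name):
    ci=camera_info(name); im,d=read_camera(name)
    K=np.array([[ci['fx'],0,ci['cx']],[0,ci['fy'],ci['cy']],[0,0,1.]])
    v,u=np.mgrid[0:384,0:512]
    p=cv2.undistortPoints(np.stack([u,v],-1).reshape(-1,1,2).astype(np.float64),K,np.array(ci['distortion'],float)).reshape(384,512,2)
    P=np.stack([p[...,0]*d,-p[...,1]*d,-d],-1)
    T=np.array(ci['world_from_camera']); W=P@T[:3,:3].T+T[:3,3]
    W[d<=0]=np.nan
    return im,d,W
E
python3 - <<'E'
from h import *
s=state(); print(s, tcp_to_grasp)
for n in ['scene','side','wrist']:
    im,d,W=cloud(n); cv2.imwrite(f'pics/{n}0.png',im); np.savez(f'{n}0.npz',im=im,d=d,W=W)
    ci=camera_info(n); print(n,np.round(ci['world_from_camera'],3).tolist())
E
```

```text
pics
{'t': 0.0, 'joints': array([-5.67230427e-02,  9.18483562e-02,  1.23182514e+00, -2.64422952e-05,
        1.81980041e+00, -5.66922842e-02]), 'joint_velocities': array([ 4.75171257e-04, -1.50407609e-03, -9.67223336e-04, -1.75348634e-03,
        4.45773465e-05,  2.78137617e-04]), 'joint_efforts': array([-3.13584051e-04, -4.46447504e+01, -4.06449509e+01,  6.96761138e-02,
        2.93726998e-02, -1.50731516e-04]), 'eef_pos': array([ 6.00059666e-01, -2.32864680e-05,  4.03547146e-01]), 'tool_rot': array([ 1.20839739,  1.21062574, -1.21057279]), 'wrist_force': array([ 0.08802399, -0.95112707,  0.33472486]), 'moment': array([-0.01776661, -0.01331386,  0.00342626]), 'opening': 0.08762993222707657} 0.1633
scene [[0.524, -0.475, 0.707, 1.271], [0.852, 0.293, -0.435, -0.527], [-0.001, 0.83, 0.558, 0.621], [0.0, 0.0, 0.0, 1.0]]
side [[-0.966, 0.147, -0.213, 0.333], [-0.259, -0.518, 0.815, 0.754], [0.01, 0.842, 0.539, 0.591], [0.0, 0.0, 0.0, 1.0]]
wrist [[1.0, -0.001, 0.002, 0.601], [0.0, 0.969, 0.247, 0.066], [-0.002, -0.247, 0.969, 0.383], [0.0, 0.0, 0.0, 1.0]]
```

View pics/scene0.png

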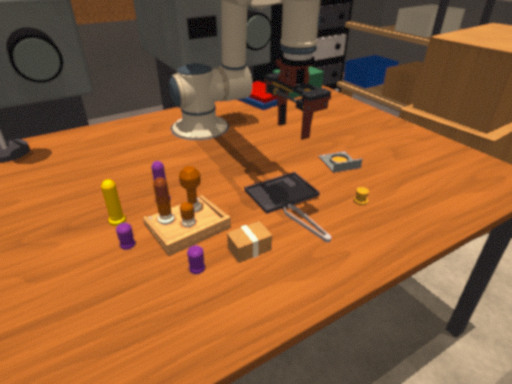

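View pics/side0.png

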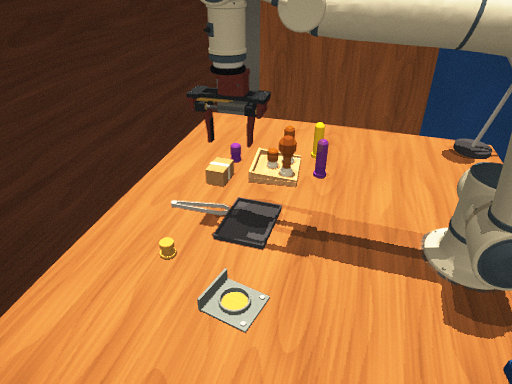

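View pics/wrist0.png

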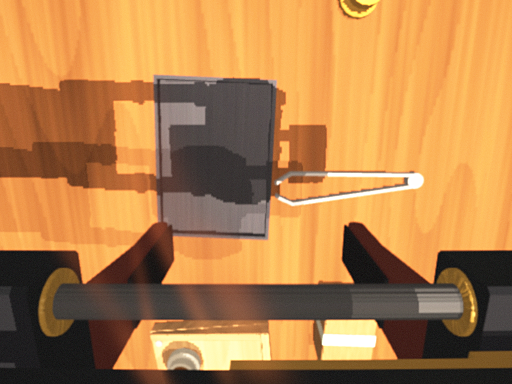

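The amber tube is at scene px (163,205), with look-alikes in purple (158,175) and yellow (112,200). The amber globe is at (190,180). The short amber bulb is at (187,213), with purple look-alikes at (125,236) and (196,260). The tray is at (282,192) and the bracket cup at (341,160). Next I'll measure them and check a crop.

Run:
```python
from h import *
from scipy.optimize import least_squares
from scipy import ndimage as ni
s=state(); R=cv2.Rodrigues(np.array(s['tool_rot']))[0]; print('tool axes (cols)\n',np.round(R,3))
def load(n):
    z=np.load(n+'0.npz'); return z['im'],z['W']
crop=cv2.resize(load('scene')[0][140:290,80:280],None,fx=4,fy=4,interpolation=cv2.INTER_NEAREST); cv2.imwrite('pics/crop0.png',crop[:600,:800])
def fit(P,r):
    f=lambda q: np.hypot(P[:,0]-q[0],P[:,1]-q[1])-r
    o=least_squares(f,P.mean(0)[:2],loss='soft_l1',f_scale=.002); return o.x,np.sqrt(np.mean(o.fun**2))
for n in ['scene','side']:
    im,W=load(n); h=cv2.cvtColor(im,cv2.COLOR_BGR2HSV); 
    ok=np.isfinite(W[...,2])
    # anything tall, clusters by xy
    m=ok&(W[...,2]>.03)&(W[...,2]<.2)&(W[...,0]>.25)&(W[...,0]<.95)&(abs(W[...,1])<.6)
    l,k=ni.label(m)
    for i in range(1,k+1):
        q=l==i
        if q.sum()<25: continue
        P=W[q]; v,u=np.argwhere(q).mean(0)
        print(n,'px',int(u),int(v),q.sum(),'med',np.round(np.median(P,0),3),'min',np.round(P.min(0),3),'max',np.round(P.max(0),3),'bgr',np.median(im[q],0))
```

```text
tool axes (cols)
 [[-0.002  1.     0.   ]
 [ 0.     0.    -1.   ]
 [-1.    -0.002 -0.   ]]
scene px 347 161 80 med [0.554 0.265 0.035] min [0.539 0.216 0.03 ] max [0.568 0.31  0.039] bgr [ 95.  120.  141.5]
scene px 161 191 792 med [ 0.524 -0.328  0.102] min [ 0.393 -0.347  0.03 ] max [ 0.535 -0.283  0.147] bgr [ 31.  52. 103.]
scene px 189 192 881 med [ 0.524 -0.262  0.082] min [ 0.487 -0.304  0.03 ] max [ 0.577 -0.224  0.147] bgr [  8.  76. 134.]
scene px 110 197 509 med [ 0.441 -0.438  0.085] min [ 0.417 -0.453  0.03 ] max [ 0.448 -0.419  0.13 ] bgr [  0. 110. 152.]
scene px 361 191 103 med [0.706 0.172 0.041] min [0.685 0.16  0.03 ] max [0.718 0.193 0.045] bgr [ 34. 156. 233.]
scene px 196 228 503 med [ 0.614 -0.283  0.036] min [ 0.528 -0.372  0.03 ] max [ 0.629 -0.193  0.043] bgr [ 89. 161. 229.]
scene px 248 236 969 med [ 0.715 -0.199  0.051] min [ 0.674 -0.24   0.03 ] max [ 0.738 -0.148  0.055] bgr [ 84. 164. 235.]
scene px 123 231 243 med [ 0.546 -0.44   0.053] min [ 0.522 -0.457  0.03 ] max [ 0.554 -0.422  0.063] bgr [ 96.  52. 120.]
scene px 195 255 272 med [ 0.708 -0.33   
[... 226 characters left out ...]
 med [ 0.503 -0.235  0.117] min [ 0.477 -0.333  0.03 ] max [ 0.53  -0.218  0.144] bgr [ 24.  69. 131.]
side px 234 148 108 med [ 0.693 -0.311  0.049] min [ 0.677 -0.332  0.031] max [ 0.713 -0.303  0.061] bgr [ 88.   47.5 101. ]
side px 264 158 307 med [ 0.567 -0.269  0.038] min [ 0.539 -0.363  0.03 ] max [ 0.624 -0.187  0.079] bgr [ 70. 133. 210.]
side px 218 167 413 med [ 0.7   -0.173  0.048] min [ 0.672 -0.236  0.03 ] max [ 0.735 -0.141  0.051] bgr [124. 221. 253.]
side px 165 242 148 med [0.699 0.185 0.039] min [0.684 0.164 0.03 ] max [0.716 0.198 0.042] bgr [ 93. 235. 255.]
side px 211 284 144 med [0.552 0.271 0.033] min [0.539 0.221 0.03 ] max [0.567 0.318 0.037] bgr [165.  190.  193.5]
```

View pics/crop0.png

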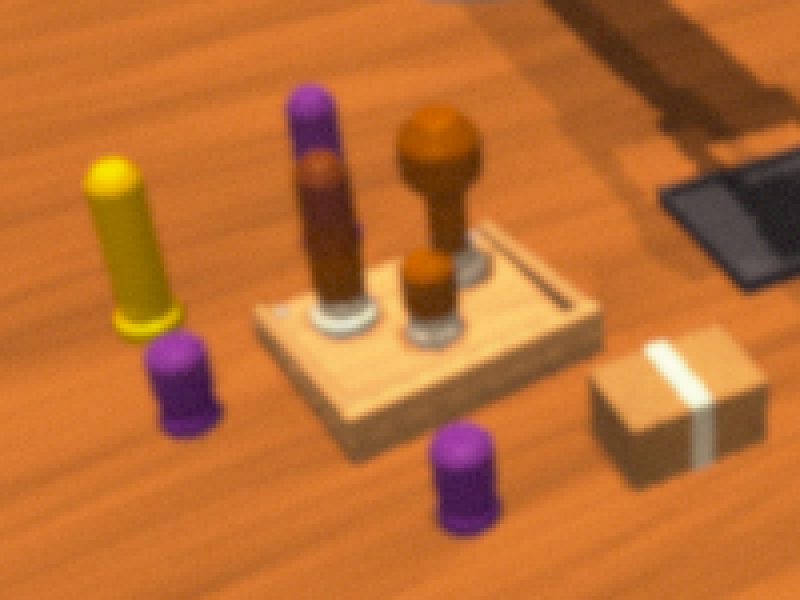

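The crop confirms it: the amber tube is at crop px (330,240), the globe at (440,160), and the short amber bulb in front of it at (430,300). The purple and yellow bulbs are all off the rack. Now the precise fits.

```bash
cat > fit.py <<'E'
from h import *
from scipy.optimize import least_squares
def circ(P,r,c0):
    f=lambda q: np.hypot(P[:,0]-q[0],P[:,1]-q[1])-r
    o=least_squares(f,c0,loss='soft_l1',f_scale=.002); return np.round(o.x,4),round(float(np.sqrt(np.mean(o.fun**2))),4),len(P)
def sel(W,c,rad,z0,z1):
    return W[np.isfinite(W[...,2])&(np.hypot(W[...,0]-c[0],W[...,1]-c[1])<rad)&(W[...,2]>z0)&(W[...,2]<z1)]
E
python3 - <<'E'
from fit import *
D={n:np.load(n+'0.npz')['W'] for n in ['scene','side','wrist']}
IM={n:np.load(n+'0.npz')['im'] for n in D}
B={'tube':((.515,-.335),.017,.045,.132,.027),'globe':((.505,-.25),.027,.104,.124,.037),'short':((.55,-.29),.018,.045,.07,.027)}
for k,(c,r,a,b,rad) in B.items():
    for n in ['scene','side']:
        cc=np.array(c)
        for _ in range(4):
            P=sel(D[n],cc,rad,a,b)
            if len(P)<8: print(k,n,len(P));break
            x,e,N=circ(P,r,cc); cc=x
        print(k,n,cc,e,N, 'ztop',np.nanmax(sel(D[n],cc,rad,.03,.2)[:,2]) if len(P)>8 else '')
# height maps
for n in D:
    W=D[n]
    dk=(IM[n].max(-1)<75)&(W[...,2]<.03)&(W[...,2]>.0)&(np.abs(W[...,0]-.6)<.15)&(np.abs(W[...,1])<.2)
    P=W[dk]; print(n,'dark tray',len(P),np.round(np.percentile(P,[1,50,99],axis=0),3).tolist())
    rim=sel(W,(.58,.0),.16,.0105,.018); 
    if len(rim)>20: print('rim minrect',cv2.minAreaRect(rim[:,:2].astype(np.float32)*1000),len(rim))
    fl=sel(W,(.55,.27),.1,.022,.04)
    if len(fl)>10:
        c,(vx)=fl.mean(0),np.linalg.svd((fl-fl.mean(0))[:,:2])[2][0]; print('flange',c,vx,cv2.minAreaRect(fl[:,:2].astype(np.float32)*1000))
    rk=W[(W[...,0]>.44)&(W[...,0]<.65)&(W[...,1]>-.4)&(W[...,1]<-.17)&(W[...,2]>.01)&(W[...,2]<.045)]
    if len(rk): print('rack',cv2.minAreaRect(rk[:,:2].astype(np.float32)*1000),len(rk))
    h=cv2.cvtColor(IM[n],cv2.COLOR_BGR2HSV)
    br=(W[...,0]>.4)&(W[...,0]<.65)&(W[...,1]>.15)&(W[...,1]<.38)&(W[...,2]<.03)&(h[...,1]>130)&(h[...,0]>20)&(h[...,0]<35)
    if br.sum(): print('brass',br.sum(),W[br].mean(0),cv2.minEnclosingCircle(W[br][:,:2].astype(np.float32)*1000))
    gr=(W[...,0]>.4)&(W[...,0]<.65)&(W[...,1]>.15)&(W[...,1]<.38)&(h[...,1]<90)
    if gr.sum(): print('grey',gr.sum(),cv2.minAreaRect(W[gr][:,:2].astype(np.float32)*1000))
    print(n,'bench z',np.nanmedian(W[(W[...,0]>.4)&(W[...,0]<.8)&(abs(W[...,1])<.4)][:,2]))
E
```

```text
tube scene [ 0.5136 -0.3292] 0.0013 405 ztop 0.14705209081793408
tube side [ 0.5137 -0.328 ] 0.0014 55 ztop 0.14433843484631048
globe scene [ 0.5032 -0.2496] 0.001 140 ztop 0.14741870012955244
globe side [ 0.5041 -0.248 ] 0.0016 106 ztop 0.14374726072784094
short scene [ 0.5569 -0.2859] 0.001 121 ztop 0.08205917570648846
short side [ 0.557  -0.2834] 0.0017 80 ztop 0.07858253866925902
scene dark tray 1274 [[0.486, -0.082, 0.004], [0.56, 0.017, 0.008], [0.617, 0.097, 0.018]]
rim minrect ((609.98974609375, 6.430419921875), (182.41566467285156, 256.8431091308594), 87.17837524414062) 527
flange [0.55044354 0.26482502 0.03062112] [-0.32197899 -0.94674681] ((517.19287109375, 274.2953186035156), (99.9537582397461, 87.67635345458984), 75.19598388671875)
rack ((546.068603515625, -287.0986633300781), (151.989013671875, 176.38375854492188), 5.103055953979492) 2522
brass 9 [0.49683145 0.28253327 0.00983089] ((496.7724609375, 284.365478515625), 10.429402351379395)
grey 986 ((547.409423828125, 265.1322937011719), (229.80897521972656, 204.95245361328125), 89.88611602783203)
scene bench z 0.002941459
[... 400 characters left out ...]
914062, -280.5003967285156), (150.38333129882812, 179.8315887451172), 4.734869480133057) 1214
brass 349 [0.50395253 0.27717745 0.00592412] ((503.14312744140625, 279.102294921875), 26.038074493408203)
grey 2048 ((512.6620483398438, 278.6062316894531), (102.07142639160156, 130.56805419921875), 75.56755828857422)
side bench z 0.0007575134746030665
wrist dark tray 4213 [[0.493, -0.079, 0.002], [0.56, -0.003, 0.004], [0.615, 0.094, 0.014]]
rim minrect ((612.7274780273438, 5.916938781738281), (180.9680633544922, 254.42684936523438), 87.46306610107422) 2643
rack ((541.1454467773438, -231.0343475341797), (149.578369140625, 66.51163482666016), 4.907172679901123) 4909
wrist bench z 0.00253606553875671
```

Measured positions are tube (.5137,-.3285), globe (.5037,-.249), short (.557,-.2845), tray centre about (.552,.010) and cup about (.502,.280). A tool shift of (x,y,z) equals world (-z,+x,-y). I'll go above the tube bulb.

drive_tool(targets=[[0, -0.0105, 0.04, 0, 0, 0, 0.0878], [0, -0.021, 0.08, 0, 0, 0, 0.0878], [0, -0.0315, 0.12, 0, 0, 0, 0.0878], [0, -0.042, 0.16, 0, 0, 0, 0.0878], [0, -0.0525, 0.2, 0, 0, 0, 0.0878], [0, -0.063, 0.24, 0, 0, 0, 0.0878], [0, -0.0735, 0.28, 0, 0, 0, 0.0878], [0, -0.082, 0.31, 0, 0, 0, 0.0878], [0, -0.0864, 0.3285, 0, 0, 0, 0.0878], [0, -0.0864, 0.3285, 0, 0, 0, 0.0878], [0, -0.0864, 0.3285, 0, 0, 0, 0.0878], [0, -0.0864, 0.3285, 0, 0, 0, 0.0878]], grip_force=20)

```text
t: 1.15
eef_pos: [0.5139, -0.3279, 0.4044]
tool_rot: [1.209, 1.21, -1.209]
wrist_force: [0.3, 0.6, -0.5]
opening: 0.0877
```

Run:
```python
from fit import *
for n in ['wrist','side']:
    im,d,W=cloud(n); cv2.imwrite(f'pics/{n}1.png',im)
    for k,c,r,a,b,rad in [('globe',(.5037,-.249),.027,.104,.124,.037),('short',(.557,-.2845),.018,.045,.07,.027),('tube',(.5137,-.3285),.017,.045,.132,.027)]:
        cc=np.array(c)
        for _ in range(4):
            P=sel(W,cc,rad,a,b)
            if len(P)<8: break
            x,e,N=circ(P,r,cc); cc=x
        if len(P)>8: print(n,k,cc,e,N,np.nanmax(sel(W,cc,rad,.03,.2)[:,2]))
    dk=W[(W[...,0]>.52)&(W[...,0]<.60)&(W[...,1]>-.26)&(W[...,1]<-.22)&(W[...,2]<.03)]
    print('deck z',np.median(dk[:,2]) if len(dk) else None)
```

```text
wrist globe [ 0.505  -0.2504] 0.0003 26 0.14474526015639716
wrist short [ 0.5582 -0.2865] 0.0002 83 0.07980216016749092
wrist tube [ 0.515  -0.3306] 0.0002 594 0.1442200459270551
deck z 0.017468402689840123
side globe [ 0.5041 -0.2473] 0.0016 110 0.14423991515763768
side short [ 0.5566 -0.2833] 0.0013 77 0.07920259872148294
side tube [ 0.5134 -0.3276] 0.0015 54 0.14366906103115523
deck z 0.01708997194412515
```

View pics/wrist1.png

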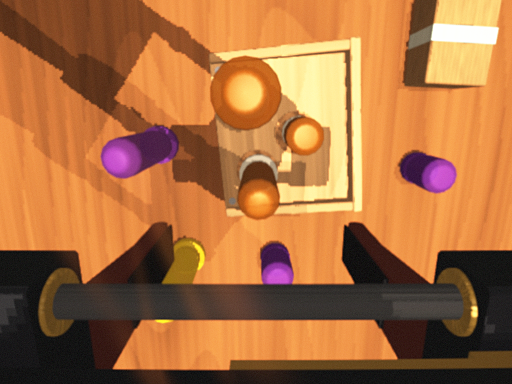

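The wrist view shows tube px (258,195), globe (246,92) and short (304,135). It agrees with the other cameras to about 2 mm. Lowering 133 mm onto the tube.

drive_tool(targets=[[0.03, 0, 0.001, 0, 0, 0, 0.0878], [0.06, 0, 0.001, 0, 0, 0, 0.0878], [0.09, 0, 0.001, 0, 0, 0, 0.0878], [0.115, 0, 0.001, 0, 0, 0, 0.0878], [0.133, 0, 0.001, 0, 0, 0, 0.0878], [0.133, 0, 0.001, 0, 0, 0, 0.0878], [0.133, 0, 0.001, 0, 0, 0, 0.0878], [0.133, 0, 0.001, 0, 0, 0, 0.05], [0.133, 0, 0.001, 0, 0, 0, 0.04], [0.133, 0, 0.001, 0, 0, 0, 0.03], [0.133, 0, 0.001, 0, 0, 0, 0.02], [0.133, 0, 0.001, 0, 0, 0, 0.02]], grip_force=20)

```text
t: 2.25
eef_pos: [0.5137, -0.3296, 0.2726]
tool_rot: [1.209, 1.208, -1.209]
wrist_force: [-0.9, -0.5, -0.8]
opening: 0.0578
```

drive_tool(targets=[[0, 0, 0, 0, 0, 0, 0.02], [0, 0, 0, 0, 0, 0, 0.02], [0, 0, 0, 0, 0, 0, 0.02]])

```text
t: 2.5
eef_pos: [0.5136, -0.3296, 0.2716]
tool_rot: [1.209, 1.209, -1.209]
wrist_force: [0.1, -0.5, 0.6]
opening: 0.0381
```

drive_tool(targets=[[0, 0, 0, 0, 0, 0, 0.02], [0, 0, 0, 0, 0, 0, 0.02], [0, 0, 0, 0, 0, 0, 0.02], [0, 0, 0, 0, 0, 0, 0.02]])

```text
t: 2.83
eef_pos: [0.5136, -0.3295, 0.2716]
tool_rot: [1.209, 1.209, -1.209]
wrist_force: [0.4, -0.6, 0.4]
opening: 0.0334
```

Run:
```python
from h import *
s=state(); print(s['opening'],s['eef_pos'],s['wrist_force'])
im,d=read_camera('side'); cv2.imwrite('pics/s2.png',cv2.resize(im[90:220,200:360],None,fx=4,fy=4))
```

```text
0.03343312588972163 [ 0.51361717 -0.32952089  0.27159166] [ 0.3924239  -0.60384905  0.36207785]
```

View pics/s2.png

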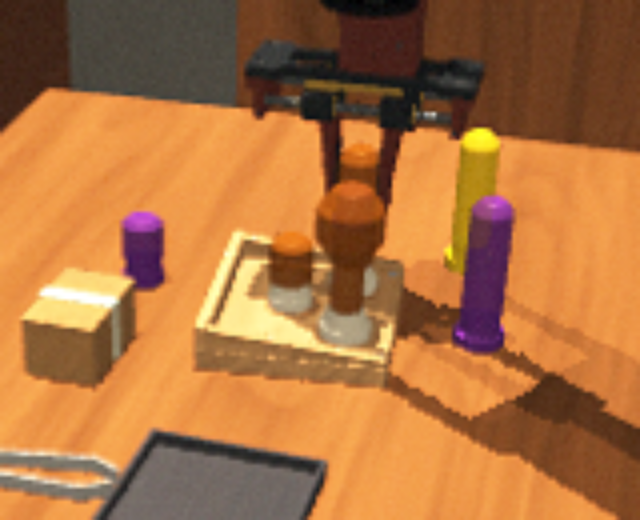

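Gripped at opening 33.4 mm. Fixing the pick pose as TCP (.5136,-.3295,.2716). Lifting 150 mm.

drive_tool(targets=[[-0.005, 0, 0, 0, 0, 0, 0.02], [-0.015, 0, 0, 0, 0, 0, 0.02], [-0.03, 0, 0, 0, 0, 0, 0.02], [-0.05, 0, 0, 0, 0, 0, 0.02], [-0.07, 0, 0, 0, 0, 0, 0.02], [-0.09, 0, 0, 0, 0, 0, 0.02], [-0.11, 0, 0, 0, 0, 0, 0.02], [-0.13, 0, 0, 0, 0, 0, 0.02], [-0.143, 0, 0, 0, 0, 0, 0.02], [-0.15, 0, 0, 0, 0, 0, 0.02], [-0.15, 0, 0, 0, 0, 0, 0.02]])

```text
t: 3.8
eef_pos: [0.5135, -0.3294, 0.4246]
tool_rot: [1.209, 1.205, -1.208]
wrist_force: [0.4, 0.5, -0.4]
opening: 0.0335
```

Run:
```python
from h import *
s=state(); print(s['opening'],s['eef_pos'],s['wrist_force'])
im,d=read_camera('side'); cv2.imwrite('pics/s3.png',cv2.resize(im[40:190,200:360],None,fx=4,fy=4))
```

```text
0.03345496288017535 [ 0.51349862 -0.32940126  0.42459499] [ 0.394261    0.51448375 -0.40660287]
```

View pics/s3.png

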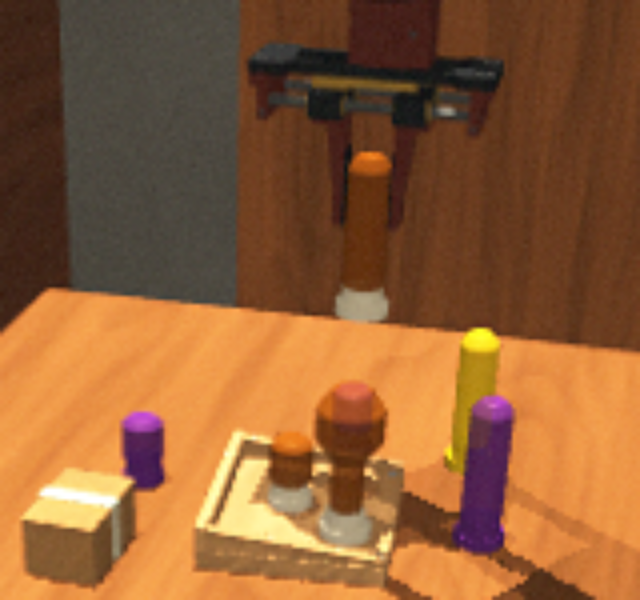

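The tube is lifted clear of the globe. Now across to the tray.

drive_tool(targets=[[0, 0.001, -0.01, 0, 0, 0, 0.02], [0, 0.003, -0.03, 0, 0, 0, 0.02], [0, 0.006, -0.06, 0, 0, 0, 0.02], [0, 0.01, -0.095, 0, 0, 0, 0.02], [0, 0.013, -0.13, 0, 0, 0, 0.02], [0, 0.017, -0.165, 0, 0, 0, 0.02], [0, 0.02, -0.2, 0, 0, 0, 0.02], [0, 0.024, -0.235, 0, 0, 0, 0.02], [0, 0.027, -0.27, 0, 0, 0, 0.02], [0, 0.031, -0.305, 0, 0, 0, 0.02], [0, 0.034, -0.34, 0, 0, 0, 0.02], [0, 0.037, -0.365, 0, 0, 0, 0.02]])

```text
t: 4.85
eef_pos: [0.55, 0.0388, 0.42]
tool_rot: [1.207, 1.213, -1.209]
wrist_force: [0.4, 0.1, -0.1]
opening: 0.0334
```

drive_tool(targets=[[0, 0.001, -0.012, 0, 0, 0, 0.02], [0, 0.0015, -0.0175, 0, 0, 0, 0.02], [0.01, 0.0015, -0.0175, 0, 0, 0, 0.02], [0.03, 0.0015, -0.0175, 0, 0, 0, 0.02], [0.055, 0.0015, -0.0175, 0, 0, 0, 0.02], [0.08, 0.0015, -0.0175, 0, 0, 0, 0.02], [0.105, 0.0015, -0.0175, 0, 0, 0, 0.02], [0.125, 0.0015, -0.0175, 0, 0, 0, 0.02], [0.14, 0.0015, -0.0175, 0, 0, 0, 0.02], [0.15, 0.0015, -0.0175, 0, 0, 0, 0.02], [0.155, 0.0015, -0.0175, 0, 0, 0, 0.02], [0.155, 0.0015, -0.0175, 0, 0, 0, 0.02]])

```text
t: 5.85
eef_pos: [0.5518, 0.052, 0.2651]
tool_rot: [1.209, 1.21, -1.212]
wrist_force: [-0.0, 0.2, -1.1]
opening: 0.033
```

Run:
```python
from h import *
s=state(); print(s['opening'],s['eef_pos'],s['wrist_force'])
im,d=read_camera('side'); cv2.imwrite('pics/s4.png',cv2.resize(im[100:290,150:360],None,fx=3,fy=3))
```

```text
0.03304495414843739 [0.55179813 0.05204395 0.26506789] [-0.02052658  0.23588497 -1.11412978]
```

View pics/s4.png

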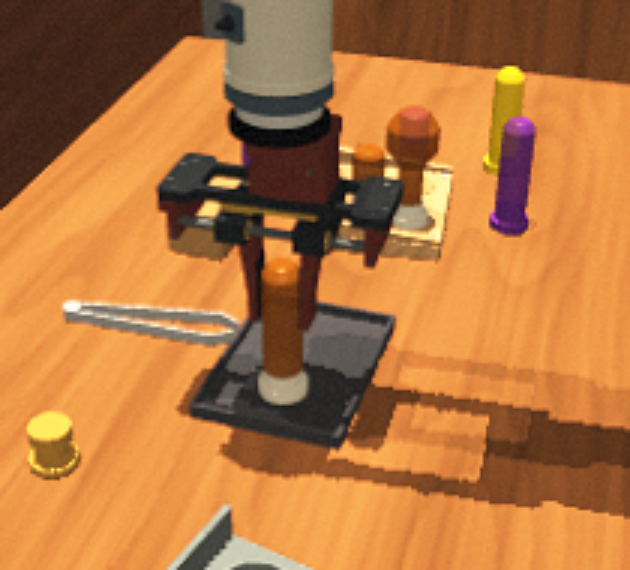

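drive_tool(targets=[[0.002, 0, 0, 0, 0, 0, 0.02], [0.004, 0, 0, 0, 0, 0, 0.02], [0.0055, 0, 0, 0, 0, 0, 0.02], [0.0065, 0, 0, 0, 0, 0, 0.02], [0.0065, 0, 0, 0, 0, 0, 0.02]])

```text
t: 6.32
eef_pos: [0.5521, 0.0531, 0.2602]
tool_rot: [1.209, 1.209, -1.209]
wrist_force: [0.6, -1.5, -1.3]
opening: 0.0334
```

drive_tool(targets=[[0.001, 0, 0, 0, 0, 0, 0.02], [0.001, 0, 0, 0, 0, 0, 0.02]])

```text
t: 6.48
eef_pos: [0.5521, 0.053, 0.2591]
tool_rot: [1.209, 1.209, -1.209]
wrist_force: [-0.6, -0.5, -1.4]
opening: 0.0337
```

drive_tool(targets=[[0.001, 0, 0, 0, 0, 0, 0.02], [0.001, 0, 0, 0, 0, 0, 0.02]])

```text
t: 6.65
eef_pos: [0.5521, 0.053, 0.258]
tool_rot: [1.209, 1.209, -1.209]
wrist_force: [-0.7, -0.8, -1.7]
opening: 0.0334
```

drive_tool(targets=[[0.001, 0, 0, 0, 0, 0, 0.02], [0.001, 0, 0, 0, 0, 0, 0.02]])

```text
t: 6.82
eef_pos: [0.5522, 0.053, 0.2575]
tool_rot: [1.209, 1.209, -1.209]
wrist_force: [0.4, 0.2, 0.3]
opening: 0.0333
```

drive_tool(targets=[[0.001, 0, 0, 0, 0, 0, 0.02], [0.001, 0, 0, 0, 0, 0, 0.02]])

```text
t: 6.98
eef_pos: [0.5522, 0.053, 0.2574]
tool_rot: [1.21, 1.208, -1.208]
wrist_force: [-1.2, 0.3, 5.5]
opening: 0.0331
```

Contact is felt at TCP z .2575 (5.5 N up). Releasing.

drive_tool(targets=[[-0.0005, 0, 0, 0, 0, 0, 0.036], [-0.0005, 0, 0, 0, 0, 0, 0.042], [-0.0005, 0, 0, 0, 0, 0, 0.055], [-0.0005, 0, 0, 0, 0, 0, 0.07], [-0.0005, 0, 0, 0, 0, 0, 0.0878], [-0.0005, 0, 0, 0, 0, 0, 0.0878], [-0.0005, 0, 0, 0, 0, 0, 0.0878], [-0.0005, 0, 0, 0, 0, 0, 0.0878], [-0.02, 0, 0, 0, 0, 0, 0.0878], [-0.05, 0, 0, 0, 0, 0, 0.0878], [-0.08, 0, 0, 0, 0, 0, 0.0878], [-0.11, 0, 0, 0, 0, 0, 0.0878]])

```text
t: 7.98
eef_pos: [0.5519, 0.053, 0.3671]
tool_rot: [1.209, 1.21, -1.21]
wrist_force: [1.1, 0.1, -0.2]
opening: 0.088
```

Run:
```python
from fit import *
s=state(); print(s['opening'],s['eef_pos'],s['wrist_force'])
for n in ['side','scene']:
    im,d,W=cloud(n); cv2.imwrite(f'pics/{n}5.png',im)
    for a,b in [(.03,.06),(.08,.115),(.03,.115)]: 
        P=sel(W,(.552,.053),.03,a,b); print(n,a,b,circ(P,.017,(.552,.053)))
    P=sel(W,(.504,-.249),.037,.104,.124); print(n,'globe',circ(P,.027,(.504,-.249)))
```

```text
0.08804873678567969 [0.55190895 0.05300126 0.36707006] [ 1.14679579  0.09109872 -0.23925364]
side 0.03 0.06 (array([0.5521, 0.0555]), 0.0009, 124)
side 0.08 0.115 (array([0.552 , 0.0553]), 0.0011, 170)
side 0.03 0.115 (array([0.5521, 0.0554]), 0.0011, 381)
side globe (array([ 0.5042, -0.248 ]), 0.0014, 107)
scene 0.03 0.06 (array([0.5511, 0.0532]), 0.0015, 93)
scene 0.08 0.115 (array([0.5511, 0.0533]), 0.0014, 125)
scene 0.03 0.115 (array([0.551 , 0.0533]), 0.0014, 289)
scene globe (array([ 0.5031, -0.2496]), 0.0012, 145)
```

View pics/side5.png

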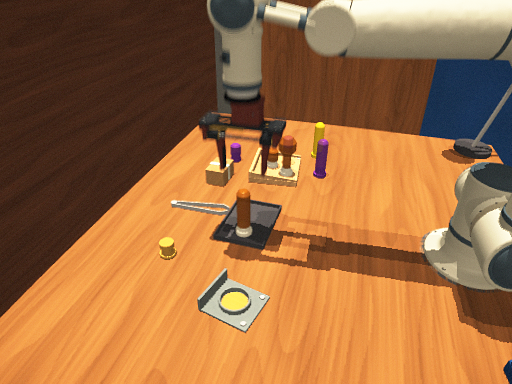

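The tube stands upright in the tray (side px 244,215). Now the globe at (.5036,-.2495).

drive_tool(targets=[[0, -0.0065, 0.04, 0, 0, 0, 0.0878], [0, -0.013, 0.08, 0, 0, 0, 0.0878], [0, -0.019, 0.12, 0, 0, 0, 0.0878], [0, -0.0255, 0.16, 0, 0, 0, 0.0878], [0, -0.032, 0.2, 0, 0, 0, 0.0878], [0, -0.038, 0.24, 0, 0, 0, 0.0878], [0, -0.0445, 0.275, 0, 0, 0, 0.0878], [0, -0.0483, 0.3025, 0, 0, 0, 0.0878], [0, -0.0483, 0.3025, 0, 0, 0, 0.0878], [0, -0.0483, 0.3025, 0, 0, 0, 0.0878]])

```text
t: 8.92
eef_pos: [0.5034, -0.2507, 0.365]
tool_rot: [1.211, 1.21, -1.212]
wrist_force: [-0.9, 0.2, -0.6]
opening: 0.088
```

drive_tool(targets=[[0.015, 0, 0, 0, 0, 0, 0.0878], [0.04, 0, 0, 0, 0, 0, 0.0878], [0.065, 0, 0, 0, 0, 0, 0.0878], [0.08, 0, 0, 0, 0, 0, 0.0878], [0.0895, 0, 0, 0, 0, 0, 0.0878], [0.0895, 0, 0, 0, 0, 0, 0.0878], [0.0895, 0, 0, 0, 0, 0, 0.0878]])

```text
t: 9.5
eef_pos: [0.5041, -0.2486, 0.2768]
tool_rot: [1.209, 1.21, -1.208]
wrist_force: [0.4, 1.2, 0.5]
opening: 0.0881
```

Run:
```python
from fit import *
s=state(); print(s['opening'],s['eef_pos'],s['wrist_force'])
im,d=read_camera('side'); cv2.imwrite('pics/s6.png',cv2.resize(im[90:220,200:360],None,fx=4,fy=4))
```

```text
0.08805491025108518 [ 0.50409533 -0.24863417  0.27676206] [0.394586   1.22741733 0.48844455]
```

View pics/s6.png

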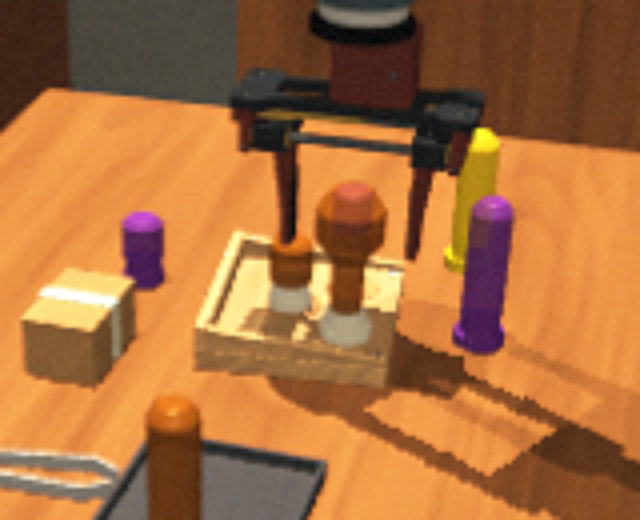

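Fingers straddle the globe above the short bulb; close.

drive_tool(targets=[[0, 0, 0, 0, 0, 0, 0.06], [0, 0, 0, 0, 0, 0, 0.05], [0, 0, 0, 0, 0, 0, 0.04], [0, 0, 0, 0, 0, 0, 0.04], [0, 0, 0, 0, 0, 0, 0.04], [0, 0, 0, 0, 0, 0, 0.04], [0, 0, 0, 0, 0, 0, 0.04], [0, 0, 0, 0, 0, 0, 0.04]])

```text
t: 10.22
eef_pos: [0.5039, -0.2495, 0.2768]
tool_rot: [1.209, 1.209, -1.209]
wrist_force: [-0.1, 0.2, 0.9]
opening: 0.0528
```

drive_tool(targets=[[0, 0, 0, 0, 0, 0, 0.04], [0, 0, 0, 0, 0, 0, 0.04], [0, 0, 0, 0, 0, 0, 0.04]])

```text
t: 10.47
eef_pos: [0.5039, -0.2495, 0.2768]
tool_rot: [1.209, 1.209, -1.209]
wrist_force: [0.7, 0.6, 1.7]
opening: 0.0534
```

drive_tool(targets=[[-0.005, 0, 0, 0, 0, 0, 0.04], [-0.015, 0, 0, 0, 0, 0, 0.04], [-0.03, 0, 0, 0, 0, 0, 0.04], [-0.05, 0, 0, 0, 0, 0, 0.04], [-0.07, 0, 0, 0, 0, 0, 0.04], [-0.085, 0, 0, 0, 0, 0, 0.04], [-0.095, 0, 0, 0, 0, 0, 0.04], [-0.1, 0, 0, 0, 0, 0, 0.04], [-0.1, 0, 0, 0, 0, 0, 0.04]])

```text
t: 11.22
eef_pos: [0.5039, -0.2495, 0.378]
tool_rot: [1.209, 1.207, -1.208]
wrist_force: [1.0, 0.4, -1.2]
opening: 0.0531
```

Run:
```python
from fit import *
s=state(); print(s['opening'],s['eef_pos'],s['wrist_force'])
im,d=read_camera('side'); cv2.imwrite('pics/s7.png',cv2.resize(im[70:220,200:360],None,fx=4,fy=4))
```

```text
0.05312401931331904 [ 0.50385761 -0.24953156  0.37803336] [ 0.99109832  0.41365803 -1.15757776]
```

View pics/s7.png

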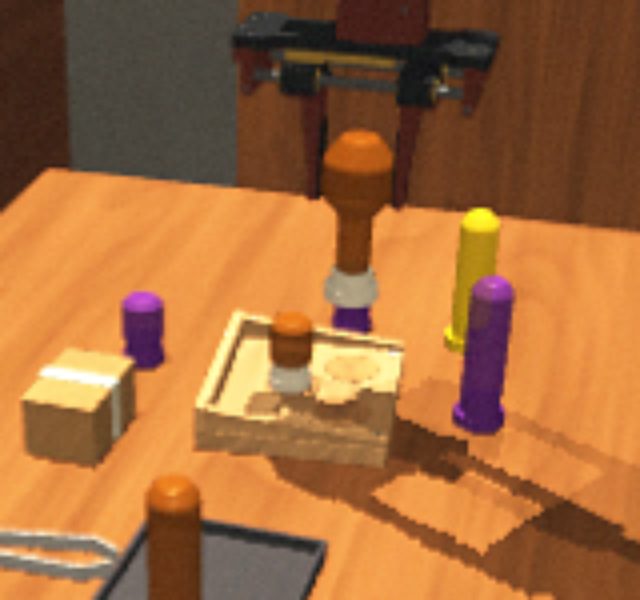

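The globe is lifted and the pads are visible; the short bulb hasn't moved. Over to the tray at (.552,-.033).

drive_tool(targets=[[0, 0.002, -0.01, 0, 0, 0, 0.04], [0, 0.007, -0.03, 0, 0, 0, 0.04], [0, 0.013, -0.06, 0, 0, 0, 0.04], [0, 0.02, -0.09, 0, 0, 0, 0.04], [0, 0.027, -0.12, 0, 0, 0, 0.04], [0, 0.033, -0.15, 0, 0, 0, 0.04], [0, 0.04, -0.18, 0, 0, 0, 0.04], [0, 0.045, -0.2, 0, 0, 0, 0.04], [0, 0.048, -0.212, 0, 0, 0, 0.04], [0, 0.048, -0.2165, 0, 0, 0, 0.04], [0, 0.048, -0.2165, 0, 0, 0, 0.04], [0.01, 0.048, -0.2165, 0, 0, 0, 0.04]])

```text
t: 12.27
eef_pos: [0.5518, -0.0335, 0.3682]
tool_rot: [1.21, 1.206, -1.208]
wrist_force: [-0.9, -0.0, -0.3]
opening: 0.0531
```

drive_tool(targets=[[0.015, 0, 0, 0, 0, 0, 0.04], [0.035, 0, 0, 0, 0, 0, 0.04], [0.055, 0, 0, 0, 0, 0, 0.04], [0.075, 0, 0, 0, 0, 0, 0.04], [0.09, 0, 0, 0, 0, 0, 0.04], [0.097, 0, 0, 0, 0, 0, 0.04], [0.1, 0, 0, 0, 0, 0, 0.04], [0.101, 0, 0, 0, 0, 0, 0.04], [0.101, 0, 0, 0, 0, 0, 0.04]])

```text
t: 13.02
eef_pos: [0.5519, -0.0335, 0.2663]
tool_rot: [1.21, 1.208, -1.209]
wrist_force: [-0.5, 0.5, -0.6]
opening: 0.0531
```

drive_tool(targets=[[0.0005, 0, 0, 0, 0, 0, 0.04], [0.001, 0, 0, 0, 0, 0, 0.04], [0.001, 0, 0, 0, 0, 0, 0.04]])

```text
t: 13.27
eef_pos: [0.552, -0.033, 0.2654]
tool_rot: [1.21, 1.208, -1.208]
wrist_force: [1.0, -0.3, -1.2]
opening: 0.053
```

drive_tool(targets=[[0.001, 0, 0, 0, 0, 0, 0.04], [0.002, 0, 0, 0, 0, 0, 0.04], [0.002, 0, 0, 0, 0, 0, 0.04]])

```text
t: 13.52
eef_pos: [0.5519, -0.033, 0.2629]
tool_rot: [1.209, 1.209, -1.209]
wrist_force: [0.5, 0.4, -0.0]
opening: 0.0533
```

drive_tool(targets=[[0.0005, 0, 0, 0, 0, 0, 0.04], [0.001, 0, 0, 0, 0, 0, 0.04], [0.001, 0, 0, 0, 0, 0, 0.04]])

```text
t: 13.77
eef_pos: [0.5519, -0.033, 0.2628]
tool_rot: [1.21, 1.208, -1.208]
wrist_force: [-0.4, 0.1, 4.1]
opening: 0.0529
```

Contact. Releasing and rising.

drive_tool(targets=[[-0.0005, 0, 0, 0, 0, 0, 0.056], [-0.0005, 0, 0, 0, 0, 0, 0.062], [-0.0005, 0, 0, 0, 0, 0, 0.075], [-0.0005, 0, 0, 0, 0, 0, 0.0878], [-0.0005, 0, 0, 0, 0, 0, 0.0878], [-0.0005, 0, 0, 0, 0, 0, 0.0878], [-0.0005, 0, 0, 0, 0, 0, 0.0878], [-0.0005, 0, 0, 0, 0, 0, 0.0878], [-0.02, 0, 0, 0, 0, 0, 0.0878], [-0.05, 0, 0, 0, 0, 0, 0.0878], [-0.08, 0, 0, 0, 0, 0, 0.0878], [-0.11, 0, 0, 0, 0, 0, 0.0878]])

```text
t: 14.77
eef_pos: [0.5516, -0.033, 0.3726]
tool_rot: [1.209, 1.21, -1.21]
wrist_force: [0.1, 0.8, 0.3]
opening: 0.0876
```

Run:
```python
from fit import *
s=state(); print(s['opening'],s['eef_pos'],s['wrist_force'])
for n in ['side','scene']:
    im,d,W=cloud(n); cv2.imwrite(f'pics/{n}8.png',im)
    P=sel(W,(.552,.053),.03,.03,.115); print(n,'tube',circ(P,.017,(.552,.053)))
    P=sel(W,(.552,-.033),.037,.089,.109); print(n,'globe',circ(P,.027,(.552,-.033)))
    P=sel(W,(.557,-.2845),.027,.045,.07); print(n,'short',circ(P,.018,(.557,-.2845)))
```

```text
0.08756031032045189 [ 0.55161564 -0.0329622   0.37258297] [0.10019908 0.80495362 0.3045597 ]
side tube (array([0.5521, 0.0552]), 0.0011, 384)
side globe (array([ 0.552, -0.031]), 0.0014, 135)
side short (array([ 0.5561, -0.2832]), 0.0016, 72)
scene tube (array([0.5511, 0.0536]), 0.0014, 290)
scene globe (array([ 0.5513, -0.0326]), 0.0013, 118)
scene short (array([ 0.5571, -0.2861]), 0.0009, 121)
```

View pics/side8.png

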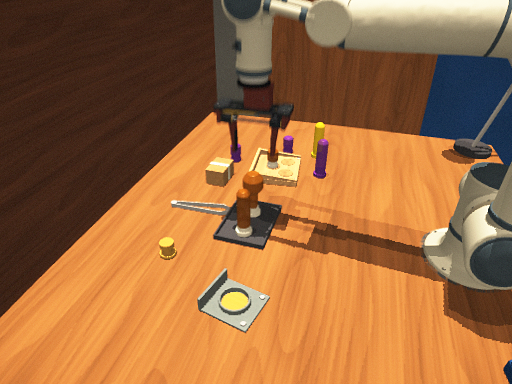

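Both tall bulbs stand in the tray (side px 244,215 and 254,190). Now over the short bulb at (.557,-.2855), jaws at 62 mm.

drive_tool(targets=[[0, 0.001, 0.03, 0, 0, 0, 0.062], [0, 0.002, 0.07, 0, 0, 0, 0.062], [0, 0.003, 0.11, 0, 0, 0, 0.062], [0, 0.004, 0.15, 0, 0, 0, 0.062], [0, 0.005, 0.19, 0, 0, 0, 0.062], [0, 0.005, 0.225, 0, 0, 0, 0.062], [0, 0.005, 0.245, 0, 0, 0, 0.062], [0, 0.005, 0.2525, 0, 0, 0, 0.062], [0, 0.005, 0.2525, 0, 0, 0, 0.062], [0.02, 0.005, 0.2525, 0, 0, 0, 0.062], [0.05, 0.005, 0.2525, 0, 0, 0, 0.062], [0.05, 0.005, 0.2525, 0, 0, 0, 0.062]])

```text
t: 15.87
eef_pos: [0.5564, -0.2834, 0.315]
tool_rot: [1.208, 1.22, -1.211]
wrist_force: [-1.6, -0.2, -2.2]
opening: 0.0623
```

Run:
```python
from fit import *
s=state(); print(s['opening'],s['eef_pos'],s['wrist_force'])
for n in ['side','scene']:
    im,d,W=cloud(n); cv2.imwrite(f'pics/{n}9.png',cv2.resize(im[90:240,120:320],None,fx=4,fy=4))
```

```text
0.06229340735373734 [ 0.55644258 -0.2833718   0.31504095] [-1.61465019 -0.23151908 -2.19009827]
```

View pics/scene9.png

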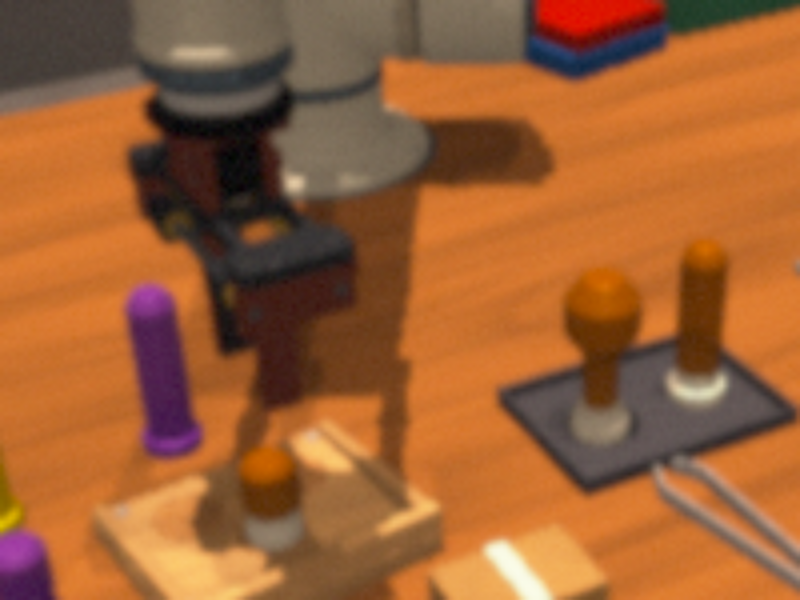

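drive_tool(targets=[[0.02, 0, 0, 0, 0, 0, 0.062], [0.045, 0, 0, 0, 0, 0, 0.062], [0.07, 0, 0, 0, 0, 0, 0.062], [0.088, 0, 0, 0, 0, 0, 0.062], [0.096, 0, 0, 0, 0, 0, 0.062], [0.096, 0, 0, 0, 0, 0, 0.062], [0.096, 0, 0, 0, 0, 0, 0.062]])

```text
t: 16.55
eef_pos: [0.5574, -0.2853, 0.2276]
tool_rot: [1.209, 1.208, -1.208]
wrist_force: [0.0, -0.0, -0.1]
opening: 0.062
```

Run:
```python
from fit import *
s=state(); print(s['opening'],s['eef_pos'],s['wrist_force'])
im,d=read_camera('side'); cv2.imwrite('pics/s10.png',cv2.resize(im[90:220,200:360],None,fx=4,fy=4))
```

```text
0.061993240148532365 [ 0.55735148 -0.2852712   0.2275605 ] [ 0.03042438 -0.02930489 -0.06223287]
```

View pics/s10.png

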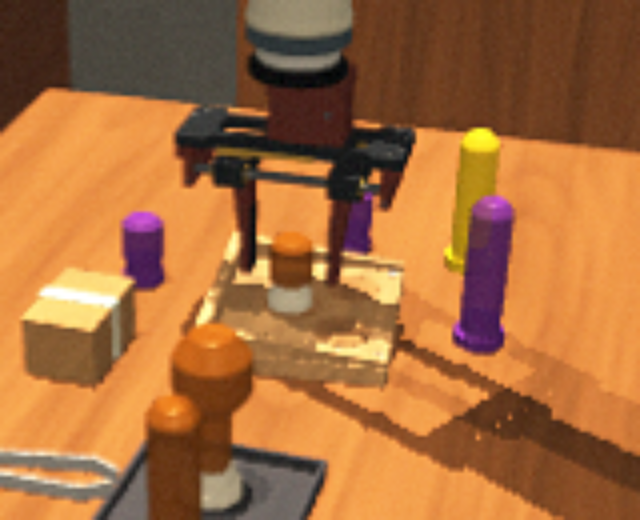

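drive_tool(targets=[[0.003, 0, 0, 0, 0, 0, 0.062], [0.003, 0, 0, 0, 0, 0, 0.05], [0.003, 0, 0, 0, 0, 0, 0.04], [0.003, 0, 0, 0, 0, 0, 0.025], [0.003, 0, 0, 0, 0, 0, 0.025], [0.003, 0, 0, 0, 0, 0, 0.025], [0.003, 0, 0, 0, 0, 0, 0.025], [0.003, 0, 0, 0, 0, 0, 0.025], [0.003, 0, 0, 0, 0, 0, 0.025], [0.003, 0, 0, 0, 0, 0, 0.025]])

```text
t: 17.43
eef_pos: [0.5569, -0.2856, 0.2229]
tool_rot: [1.209, 1.209, -1.209]
wrist_force: [-0.3, -1.3, 1.9]
opening: 0.0354
```

drive_tool(targets=[[-0.005, 0, 0, 0, 0, 0, 0.025], [-0.015, 0, 0, 0, 0, 0, 0.025], [-0.03, 0, 0, 0, 0, 0, 0.025], [-0.055, 0, 0, 0, 0, 0, 0.025], [-0.085, 0, 0, 0, 0, 0, 0.025], [-0.115, 0, 0, 0, 0, 0, 0.025], [-0.145, 0, 0, 0, 0, 0, 0.025], [-0.17, 0, 0, 0, 0, 0, 0.025], [-0.185, 0, 0, 0, 0, 0, 0.025], [-0.19, 0, 0, 0, 0, 0, 0.025], [-0.19, 0, 0, 0, 0, 0, 0.025]])

```text
t: 18.35
eef_pos: [0.5567, -0.2854, 0.415]
tool_rot: [1.209, 1.206, -1.208]
wrist_force: [0.5, 0.2, -0.6]
opening: 0.0357
```

Run:
```python
from fit import *
s=state(); print(s['opening'],s['eef_pos'],s['wrist_force'])
im,d=read_camera('side'); cv2.imwrite('pics/s11.png',cv2.resize(im[20:220,180:360],None,fx=3,fy=3))
```

```text
0.03565118126619654 [ 0.55673551 -0.28542405  0.4150016 ] [ 0.4507512   0.20301027 -0.61489531]
```

View pics/s11.png

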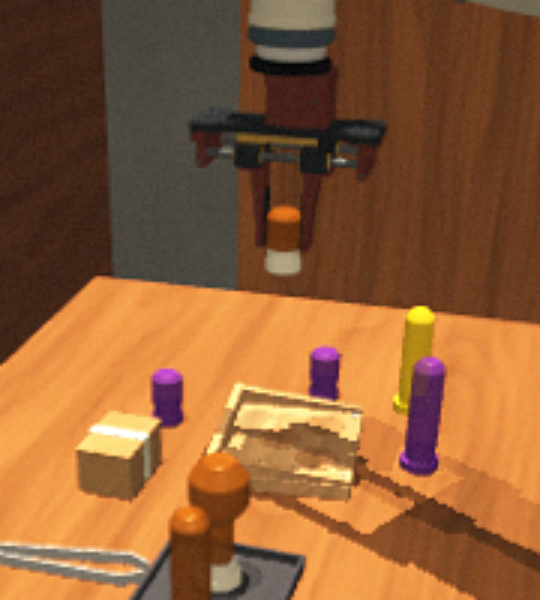

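drive_tool(targets=[[0, 0, -0.01, 0, 0, 0, 0.025], [0, -0.002, -0.03, 0, 0, 0, 0.025], [0, -0.005, -0.06, 0, 0, 0, 0.025], [0, -0.01, -0.095, 0, 0, 0, 0.025], [0, -0.013, -0.13, 0, 0, 0, 0.025], [0, -0.017, -0.165, 0, 0, 0, 0.025], [0, -0.02, -0.2, 0, 0, 0, 0.025], [0, -0.025, -0.235, 0, 0, 0, 0.025], [0, -0.028, -0.27, 0, 0, 0, 0.025], [0, -0.032, -0.305, 0, 0, 0, 0.025], [0, -0.035, -0.34, 0, 0, 0, 0.025], [0, -0.04, -0.375, 0, 0, 0, 0.025]])

```text
t: 19.4
eef_pos: [0.516, 0.0917, 0.4105]
tool_rot: [1.207, 1.212, -1.211]
wrist_force: [0.1, 0.3, -0.3]
opening: 0.0355
```

drive_tool(targets=[[0, -0.004, -0.035, 0, 0, 0, 0.025], [0, -0.008, -0.07, 0, 0, 0, 0.025], [0, -0.011, -0.095, 0, 0, 0, 0.025], [0, -0.014, -0.107, 0, 0, 0, 0.025], [0, -0.015, -0.11, 0, 0, 0, 0.025], [0, -0.015, -0.11, 0, 0, 0, 0.025], [0, -0.015, -0.11, 0, 0, 0, 0.025]])

```text
t: 19.98
eef_pos: [0.5019, 0.1986, 0.4121]
tool_rot: [1.209, 1.209, -1.211]
wrist_force: [-0.3, 0.7, -0.3]
opening: 0.0355
```

Run:
```python
from fit import *
s=state(); print(s['opening'],s['eef_pos'],s['wrist_force'])
im,d,W=cloud('wrist'); cv2.imwrite('pics/w12.png',im); np.savez('w12.npz',im=im,d=d,W=W)
```

```text
0.0354959709815006 [0.5019095  0.19863639 0.41206714] [-0.33868663  0.6748156  -0.32427827]
```

View pics/w12.png

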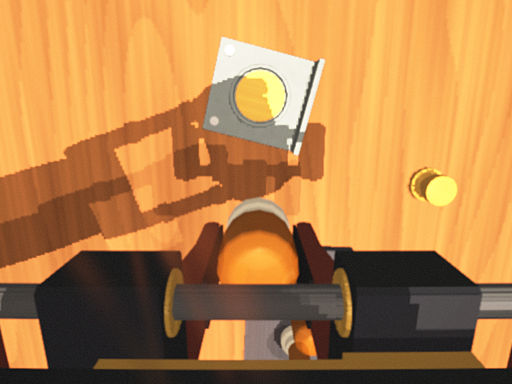

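The cup's brass floor is at px (259,95), below the held bulb (258,240). I'll fit it.

Run:
```python
from fit import *
z=np.load('w12.npz'); im,W=z['im'],z['W']; h=cv2.cvtColor(im,cv2.COLOR_BGR2HSV)
v,u=np.mgrid[0:384,0:512]
roi=(u>200)&(u<330)&(v>40)&(v<155)
br=roi&(h[...,1]>110)&(np.hypot(u-259,v-95)<32)
P=W[br]; P=P[np.isfinite(P[:,2])]; print('brass',len(P),P[:,:2].mean(0),np.median(P[:,2]),cv2.minEnclosingCircle(P[:,:2].astype(np.float32)*1000))
rim=W[roi&(W[...,2]>.013)&(W[...,2]<.022)&(np.hypot(u-259,v-95)<42)]
print('rim',len(rim)); print(circ(rim,.031,(.502,.28)),cv2.minEnclosingCircle(rim[:,:2].astype(np.float32)*1000))
pl=W[roi&(W[...,2]>.004)&(h[...,1]<70)]
(c,sz,a)=cv2.minAreaRect(pl[:,:2].astype(np.float32)*1000); print(c,sz,a)
fl=W[roi&(W[...,2]>.028)]; (c,sz,a)=cv2.minAreaRect(fl[:,:2].astype(np.float32)*1000); print('fl',c,sz,a)
S=np.load('scene0.npz'); 
for n in ['scene','side']:
    W0=np.load(n+'0.npz')['W']; r=sel(W0,(.502,.28),.04,.0145,.024); print(n,'rim',circ(r,.031,(.502,.28)))
# check of wrist bias: tray tube
print('gripped bulb x', )
```

```text
brass 1337 [0.49811247 0.27525551] 0.006011630483158115 ((504.8982238769531, 278.1660461425781), 27.658315658569336)
rim 722
(array([0.5045, 0.2779]), 0.0012, 722) ((504.4835205078125, 277.80841064453125), 33.01725769042969)
(504.7291564941406, 278.16552734375) (99.54779815673828, 109.95465850830078) 75.85004425048828
fl (554.9151611328125, 265.3971252441406) (99.67955017089844, 6.438308238983154) 75.81661224365234
scene rim (array([0.5045, 0.2773]), 0.0017, 66)
side rim (array([0.5024, 0.2819]), 0.0015, 188)
gripped bulb x
```

The cup is at about (.5035,.279) by three cameras, with 11 mm of play. Moving over it and down.

drive_tool(targets=[[0, 0, -0.01, 0, 0, 0, 0.025], [0, 0.001, -0.03, 0, 0, 0, 0.025], [0, 0.0015, -0.055, 0, 0, 0, 0.025], [0, 0.0015, -0.072, 0, 0, 0, 0.025], [0, 0.0015, -0.0804, 0, 0, 0, 0.025], [0, 0.0015, -0.0804, 0, 0, 0, 0.025], [0.02, 0.0015, -0.0804, 0, 0, 0, 0.025], [0.05, 0.0015, -0.0804, 0, 0, 0, 0.025], [0.08, 0.0015, -0.0804, 0, 0, 0, 0.025], [0.11, 0.0015, -0.0804, 0, 0, 0, 0.025], [0.14, 0.0015, -0.0804, 0, 0, 0, 0.025], [0.14, 0.0015, -0.0804, 0, 0, 0, 0.025]])

```text
t: 21.03
eef_pos: [0.5022, 0.278, 0.2652]
tool_rot: [1.201, 1.212, -1.22]
wrist_force: [0.1, -0.1, -2.5]
opening: 0.0356
```

drive_tool(targets=[[0.015, 0, 0, 0, 0, 0, 0.025], [0.03, 0, 0, 0, 0, 0, 0.025], [0.042, 0, 0, 0, 0, 0, 0.025], [0.05, 0, 0, 0, 0, 0, 0.025], [0.054, 0, 0, 0, 0, 0, 0.025], [0.055, 0, 0, 0, 0, 0, 0.025], [0.055, 0, 0, 0, 0, 0, 0.025]])

```text
t: 21.62
eef_pos: [0.5035, 0.2799, 0.2182]
tool_rot: [1.21, 1.209, -1.209]
wrist_force: [-0.1, -0.4, -1.1]
opening: 0.0355
```

Run:
```python
from fit import *
s=state(); print(s['opening'],s['eef_pos'],s['wrist_force'])
im,d=read_camera('side'); cv2.imwrite('pics/s13.png',cv2.resize(im[160:360,130:330],None,fx=3,fy=3))
```

```text
0.035496445259914494 [0.5035021  0.27985004 0.21816614] [-0.05140189 -0.39798524 -1.13167412]
```

View pics/s13.png

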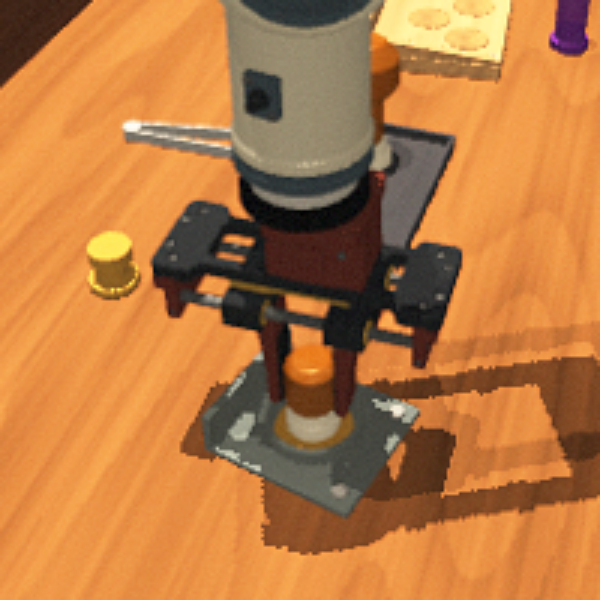

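drive_tool(targets=[[0.002, 0, 0, 0, 0, 0, 0.025], [0.004, 0, 0, 0, 0, 0, 0.025], [0.006, 0, 0, 0, 0, 0, 0.025], [0.007, 0, 0, 0, 0, 0, 0.025], [0.007, 0, 0, 0, 0, 0, 0.025], [0.007, 0, 0, 0, 0, 0, 0.025]])

```text
t: 22.17
eef_pos: [0.5033, 0.2799, 0.2109]
tool_rot: [1.209, 1.209, -1.209]
wrist_force: [-1.0, -0.4, 1.1]
opening: 0.0357
```

drive_tool(targets=[[0.001, 0, 0, 0, 0, 0, 0.025], [0.001, 0, 0, 0, 0, 0, 0.025], [0.001, 0, 0, 0, 0, 0, 0.025]])

```text
t: 22.42
eef_pos: [0.5033, 0.2799, 0.2109]
tool_rot: [1.21, 1.209, -1.209]
wrist_force: [-3.5, -0.6, 6.2]
opening: 0.0358
```

drive_tool(targets=[[0.001, 0, 0, 0, 0, 0, 0.025], [0.001, 0, 0, 0, 0, 0, 0.025], [0.001, 0, 0, 0, 0, 0, 0.025]])

```text
t: 22.67
eef_pos: [0.5034, 0.28, 0.2108]
tool_rot: [1.21, 1.209, -1.208]
wrist_force: [-4.8, -1.3, 10.7]
opening: 0.0356
```

Contact at z .211. Easing back, then opening only to 50 mm because of the flange.

drive_tool(targets=[[-0.001, 0, 0, 0, 0, 0, 0.025], [-0.0017, 0, 0, 0, 0, 0, 0.025], [-0.0017, 0, 0, 0, 0, 0, 0.025]])

```text
t: 22.92
eef_pos: [0.5034, 0.28, 0.2109]
tool_rot: [1.21, 1.209, -1.208]
wrist_force: [-1.0, 0.6, 4.3]
opening: 0.0355
```

Run:
```python
from fit import *
s=state(); print(s['opening'],s['eef_pos'],s['wrist_force'])
im,d=read_camera('side'); cv2.imwrite('pics/s14.png',cv2.resize(im[250:340,180:290],None,fx=6,fy=6))
```

```text
0.03552342641508424 [0.50344281 0.27999549 0.21086483] [-1.00584599  0.62854611  4.25766139]
```

View pics/s14.png

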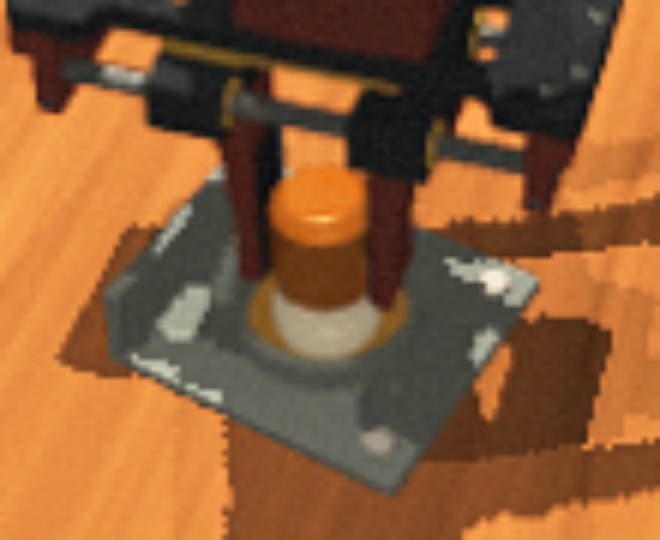

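The short bulb stands well inside the cup on the brass floor. Releasing.

drive_tool(targets=[[-0.0008, 0, 0, 0, 0, 0, 0.037], [-0.0008, 0, 0, 0, 0, 0, 0.04], [-0.0008, 0, 0, 0, 0, 0, 0.046], [-0.0008, 0, 0, 0, 0, 0, 0.05], [-0.0008, 0, 0, 0, 0, 0, 0.05], [-0.0008, 0, 0, 0, 0, 0, 0.05], [-0.0008, 0, 0, 0, 0, 0, 0.05], [-0.015, 0, 0, 0, 0, 0, 0.05], [-0.04, 0, 0, 0, 0, 0, 0.05], [-0.075, 0, 0, 0, 0, 0, 0.05], [-0.115, 0, 0, 0, 0, 0, 0.05], [-0.155, 0, 0, 0, 0, 0, 0.0878]])

```text
t: 23.97
eef_pos: [0.503, 0.2797, 0.3663]
tool_rot: [1.208, 1.21, -1.21]
wrist_force: [0.9, 0.5, 0.5]
opening: 0.054
```

Run:
```python
from fit import *
s=state(); print(s['opening'],s['eef_pos'],s['wrist_force'])
for n in ['side','scene']:
    im,d,W=cloud(n); cv2.imwrite(f'pics/{n}15.png',im)
    P=sel(W,(.552,.053),.03,.03,.115); print(n,'tube',circ(P,.017,(.552,.053)))
    P=sel(W,(.552,-.033),.037,.089,.109); print(n,'globe',circ(P,.027,(.552,-.033)))
    P=sel(W,(.5035,.28),.027,.032,.058); print(n,'short',circ(P,.018,(.5035,.28)),np.max(sel(W,(.5035,.28),.027,.02,.1)[:,2]))
```

```text
0.05397270211680402 [0.50299619 0.27973617 0.36631839] [0.88997402 0.50029931 0.54318958]
side tube (array([0.552 , 0.0553]), 0.001, 193)
side globe (array([ 0.552, -0.033]), nan, 0)
side short (array([0.5029, 0.2817]), 0.0008, 160) 0.06812466168757592
scene tube (array([0.5509, 0.0536]), 0.0014, 295)
scene globe (array([ 0.5513, -0.0328]), 0.0012, 118)
scene short (array([0.5017, 0.2807]), 0.002, 77) 0.07094488617081551
  return _methods._mean(a, axis=axis, dtype=dtype,
  ret = ret.dtype.type(ret / rcount)
```

View pics/side15.png

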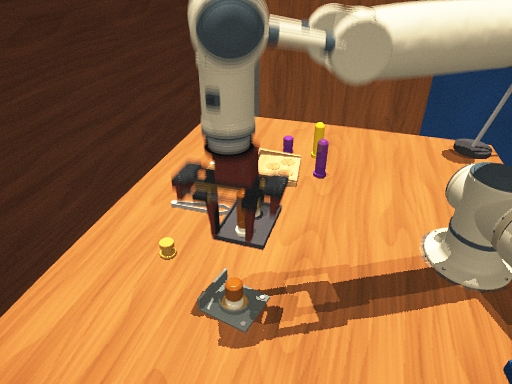

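The short bulb is centred: side fit (.5029,.2817) against the rim (.5024,.2819). The tall bulbs are still standing in the tray. Back to the tube bulb.

drive_tool(targets=[[-0.01, 0.004, 0.02, 0, 0, 0, 0.0878], [-0.01, 0.012, 0.055, 0, 0, 0, 0.0878], [-0.01, 0.02, 0.095, 0, 0, 0, 0.0878], [-0.01, 0.029, 0.135, 0, 0, 0, 0.0878], [-0.01, 0.037, 0.17, 0, 0, 0, 0.0878], [-0.01, 0.044, 0.205, 0, 0, 0, 0.0878], [-0.01, 0.049, 0.2265, 0, 0, 0, 0.0878], [-0.01, 0.049, 0.2265, 0, 0, 0, 0.0878], [-0.01, 0.049, 0.2265, 0, 0, 0, 0.0878], [-0.01, 0.049, 0.2265, 0, 0, 0, 0.0878]])

```text
t: 24.9
eef_pos: [0.5522, 0.0539, 0.375]
tool_rot: [1.209, 1.21, -1.209]
wrist_force: [-0.3, 0.0, -0.5]
opening: 0.0882
```

Run:
```python
from fit import *
s=state(); print(s['opening'],s['eef_pos'],s['wrist_force'])
im,d=read_camera('wrist'); cv2.imwrite('pics/w16.png',im)
```

```text
0.08817330678638002 [0.55224595 0.05387172 0.3750118 ] [-0.27417017  0.04669348 -0.5162908 ]
```

View pics/w16.png

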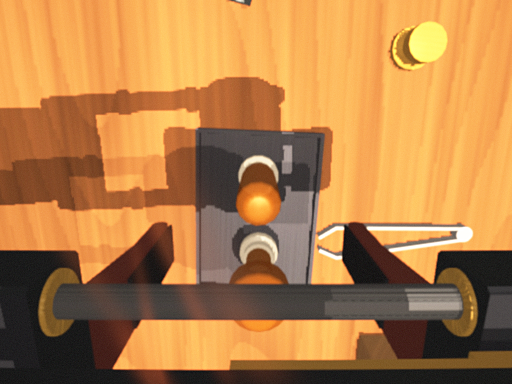

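The tube is at px (258,200), centred between the fingers. Descend 117 mm and grip.

drive_tool(targets=[[0.02, 0, 0.0005, 0, 0, 0, 0.0878], [0.05, 0, 0.0005, 0, 0, 0, 0.0878], [0.08, 0, 0.0005, 0, 0, 0, 0.0878], [0.105, 0, 0.0005, 0, 0, 0, 0.0878], [0.117, 0, 0.0005, 0, 0, 0, 0.0878], [0.117, 0, 0.0005, 0, 0, 0, 0.07], [0.117, 0, 0.0005, 0, 0, 0, 0.05], [0.117, 0, 0.0005, 0, 0, 0, 0.04], [0.117, 0, 0.0005, 0, 0, 0, 0.02], [0.117, 0, 0.0005, 0, 0, 0, 0.02], [0.117, 0, 0.0005, 0, 0, 0, 0.02], [0.117, 0, 0.0005, 0, 0, 0, 0.02]])

```text
t: 25.95
eef_pos: [0.5525, 0.0529, 0.2592]
tool_rot: [1.21, 1.208, -1.208]
wrist_force: [0.4, 0.0, -0.4]
opening: 0.0443
```

drive_tool(targets=[[0, 0, 0, 0, 0, 0, 0.02], [0, 0, 0, 0, 0, 0, 0.02], [0, 0, 0, 0, 0, 0, 0.02], [0, 0, 0, 0, 0, 0, 0.02], [0, 0, 0, 0, 0, 0, 0.02]])

```text
t: 26.37
eef_pos: [0.5524, 0.0529, 0.2585]
tool_rot: [1.209, 1.209, -1.209]
wrist_force: [0.4, 0.3, 1.7]
opening: 0.0332
```

drive_tool(targets=[[-0.005, 0, 0, 0, 0, 0, 0.02], [-0.015, 0, 0, 0, 0, 0, 0.02], [-0.03, 0, 0, 0, 0, 0, 0.02], [-0.05, 0, 0, 0, 0, 0, 0.02], [-0.075, 0, 0, 0, 0, 0, 0.02], [-0.1, 0, 0, 0, 0, 0, 0.02], [-0.125, 0, 0, 0, 0, 0, 0.02], [-0.145, 0, 0, 0, 0, 0, 0.02], [-0.155, 0, 0, 0, 0, 0, 0.02], [-0.16, 0, 0, 0, 0, 0, 0.02], [-0.16, 0, 0, 0, 0, 0, 0.02]])

```text
t: 27.28
eef_pos: [0.5523, 0.0529, 0.4194]
tool_rot: [1.21, 1.208, -1.208]
wrist_force: [1.0, 0.3, -1.0]
opening: 0.0332
```

Run:
```python
from fit import *
s=state(); print(s['opening'],s['eef_pos'],s['wrist_force'])
im,d=read_camera('side'); cv2.imwrite('pics/s17.png',cv2.resize(im[80:270,150:360],None,fx=3,fy=3))
```

```text
0.033181206009308656 [0.55231789 0.05291081 0.41935414] [ 0.95542313  0.33386909 -0.98514463]
```

View pics/s17.png

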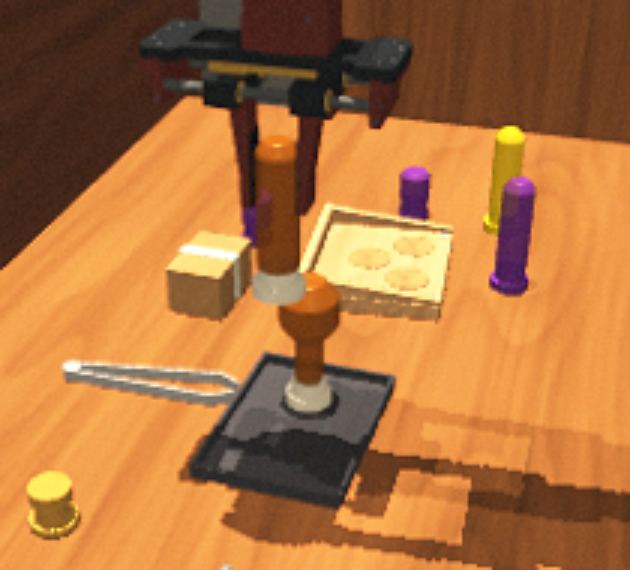

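The tube is lifted. Traverse by (-.0387,-.3825) at height back to its pad.

drive_tool(targets=[[0, -0.001, 0.01, 0, 0, 0, 0.02], [0, -0.003, 0.03, 0, 0, 0, 0.02], [0, -0.006, 0.06, 0, 0, 0, 0.02], [0, -0.0095, 0.095, 0, 0, 0, 0.02], [0, -0.013, 0.13, 0, 0, 0, 0.02], [0, -0.0165, 0.165, 0, 0, 0, 0.02], [0, -0.02, 0.2, 0, 0, 0, 0.02], [0, -0.0235, 0.235, 0, 0, 0, 0.02], [0, -0.027, 0.27, 0, 0, 0, 0.02], [0, -0.0305, 0.305, 0, 0, 0, 0.02], [0, -0.034, 0.34, 0, 0, 0, 0.02], [0, -0.037, 0.365, 0, 0, 0, 0.02]])

```text
t: 28.33
eef_pos: [0.5141, -0.3155, 0.416]
tool_rot: [1.21, 1.211, -1.213]
wrist_force: [-0.2, -0.1, -1.9]
opening: 0.0332
```

drive_tool(targets=[[0, -0.0013, 0.012, 0, 0, 0, 0.02], [0, -0.0017, 0.0175, 0, 0, 0, 0.02], [0.01, -0.0017, 0.0175, 0, 0, 0, 0.02], [0.03, -0.0017, 0.0175, 0, 0, 0, 0.02], [0.055, -0.0017, 0.0175, 0, 0, 0, 0.02], [0.08, -0.0017, 0.0175, 0, 0, 0, 0.02], [0.105, -0.0017, 0.0175, 0, 0, 0, 0.02], [0.12, -0.0017, 0.0175, 0, 0, 0, 0.02], [0.13, -0.0017, 0.0175, 0, 0, 0, 0.02], [0.137, -0.0017, 0.0175, 0, 0, 0, 0.02], [0.14, -0.0017, 0.0175, 0, 0, 0, 0.02], [0.14, -0.0017, 0.0175, 0, 0, 0, 0.02]])

```text
t: 29.33
eef_pos: [0.5138, -0.329, 0.2783]
tool_rot: [1.209, 1.21, -1.208]
wrist_force: [-0.4, -0.9, -1.4]
opening: 0.0332
```

Run:
```python
from fit import *
s=state(); print(s['opening'],s['eef_pos'],s['wrist_force'])
im,d=read_camera('side'); cv2.imwrite('pics/s18.png',cv2.resize(im[90:220,200:360],None,fx=4,fy=4))
```

```text
0.0331708726674822 [ 0.51381836 -0.32900722  0.27829549] [-0.35709316 -0.89956219 -1.40937276]
```

View pics/s18.png

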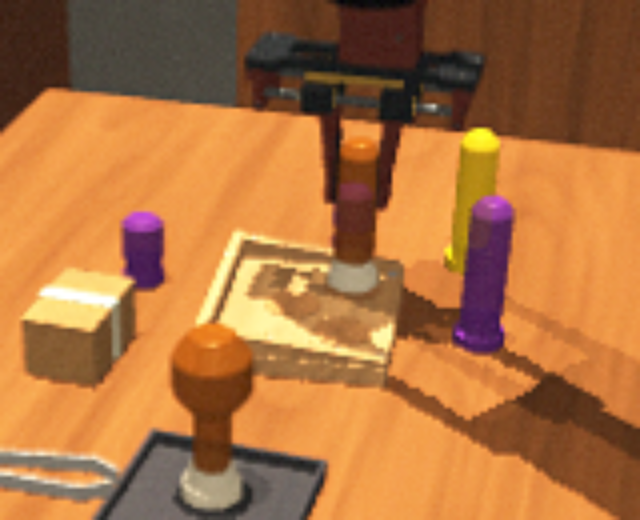

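drive_tool(targets=[[0.002, 0, 0, 0, 0, 0, 0.02], [0.0035, 0, 0, 0, 0, 0, 0.02], [0.0045, 0, 0, 0, 0, 0, 0.02], [0.0045, 0, 0, 0, 0, 0, 0.02], [0.0045, 0, 0, 0, 0, 0, 0.02]])

```text
t: 29.8
eef_pos: [0.5136, -0.3297, 0.274]
tool_rot: [1.209, 1.209, -1.209]
wrist_force: [-0.0, -0.4, -0.9]
opening: 0.0333
```

drive_tool(targets=[[0.001, 0, 0, 0, 0, 0, 0.02], [0.001, 0, 0, 0, 0, 0, 0.02], [0.001, 0, 0, 0, 0, 0, 0.02]])

```text
t: 30.05
eef_pos: [0.5136, -0.3296, 0.2728]
tool_rot: [1.209, 1.209, -1.209]
wrist_force: [-0.3, 0.8, -0.7]
opening: 0.0331
```

drive_tool(targets=[[0.001, 0, 0, 0, 0, 0, 0.02], [0.001, 0, 0, 0, 0, 0, 0.02], [0.001, 0, 0, 0, 0, 0, 0.02]])

```text
t: 30.3
eef_pos: [0.5136, -0.3296, 0.2725]
tool_rot: [1.209, 1.208, -1.209]
wrist_force: [-1.8, 0.9, 2.9]
opening: 0.0331
```

drive_tool(targets=[[0.0005, 0, 0, 0, 0, 0, 0.02], [0.0005, 0, 0, 0, 0, 0, 0.02], [0.0005, 0, 0, 0, 0, 0, 0.02]])

```text
t: 30.55
eef_pos: [0.5136, -0.3296, 0.2726]
tool_rot: [1.209, 1.208, -1.209]
wrist_force: [-1.7, 1.9, 5.8]
opening: 0.0331
```

Contact at .2725, as predicted. Release and rise.

drive_tool(targets=[[-0.0008, 0, 0, 0, 0, 0, 0.036], [-0.0008, 0, 0, 0, 0, 0, 0.042], [-0.0008, 0, 0, 0, 0, 0, 0.055], [-0.0008, 0, 0, 0, 0, 0, 0.07], [-0.0008, 0, 0, 0, 0, 0, 0.0878], [-0.0008, 0, 0, 0, 0, 0, 0.0878], [-0.0008, 0, 0, 0, 0, 0, 0.0878], [-0.0008, 0, 0, 0, 0, 0, 0.0878], [-0.02, 0, 0, 0, 0, 0, 0.0878], [-0.05, 0, 0, 0, 0, 0, 0.0878], [-0.08, 0, 0, 0, 0, 0, 0.0878], [-0.105, 0, 0, 0, 0, 0, 0.0878]])

```text
t: 31.55
eef_pos: [0.5135, -0.3295, 0.3784]
tool_rot: [1.209, 1.208, -1.209]
wrist_force: [-0.2, -1.3, 0.6]
opening: 0.0876
```

Run:
```python
from fit import *
s=state(); print(s['opening'],s['eef_pos'],s['wrist_force'])
for n in ['side','scene']:
    im,d,W=cloud(n); cv2.imwrite(f'pics/{n}19.png',im)
    P=sel(W,(.5136,-.329),.027,.045,.132); print(n,'tube',circ(P,.017,(.5136,-.329)))
    P=sel(W,(.552,-.033),.037,.089,.109); print(n,'globe',circ(P,.027,(.552,-.033)))
```

```text
0.08755268889153599 [ 0.51351402 -0.32950003  0.37840538] [-0.24606768 -1.31138869  0.644093  ]
side tube (array([ 0.5131, -0.3273]), 0.0016, 259)
side globe (array([ 0.5524, -0.0307]), 0.0011, 138)
scene tube (array([ 0.513 , -0.3294]), 0.0012, 407)
scene globe (array([ 0.5511, -0.0329]), 0.0011, 117)
```

View pics/side19.png

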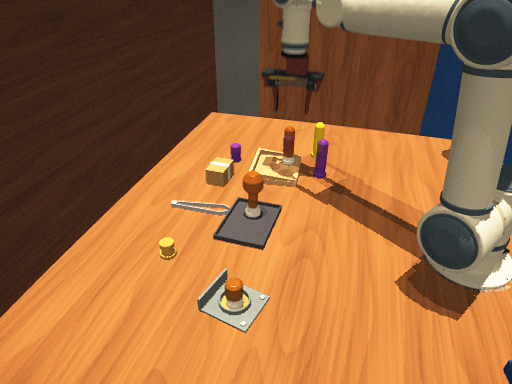

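The tube is back on its pad within about 1 mm. Now the globe at (.552,-.033).

drive_tool(targets=[[0, 0.004, -0.03, 0, 0, 0, 0.0878], [0, 0.009, -0.07, 0, 0, 0, 0.0878], [0, 0.014, -0.11, 0, 0, 0, 0.0878], [0, 0.019, -0.15, 0, 0, 0, 0.0878], [0, 0.025, -0.19, 0, 0, 0, 0.0878], [0, 0.03, -0.23, 0, 0, 0, 0.0878], [0, 0.035, -0.265, 0, 0, 0, 0.0878], [0, 0.0375, -0.29, 0, 0, 0, 0.0878], [0, 0.0385, -0.2965, 0, 0, 0, 0.0878], [0, 0.0385, -0.2965, 0, 0, 0, 0.0878], [0, 0.0385, -0.2965, 0, 0, 0, 0.0878], [0, 0.0385, -0.2965, 0, 0, 0, 0.0878]])

```text
t: 32.65
eef_pos: [0.5521, -0.0343, 0.3759]
tool_rot: [1.21, 1.209, -1.211]
wrist_force: [0.6, -0.5, -0.2]
opening: 0.0878
```

drive_tool(targets=[[0.02, 0, 0, 0, 0, 0, 0.0878], [0.05, 0, 0, 0, 0, 0, 0.0878], [0.08, 0, 0, 0, 0, 0, 0.0878], [0.1, 0, 0, 0, 0, 0, 0.0878], [0.111, 0, 0, 0, 0, 0, 0.0878], [0.111, 0, 0, 0, 0, 0, 0.0878], [0.111, 0, 0, 0, 0, 0, 0.0878]])

```text
t: 33.23
eef_pos: [0.5522, -0.034, 0.2656]
tool_rot: [1.21, 1.209, -1.21]
wrist_force: [-0.0, -0.2, -0.2]
opening: 0.0878
```

Run:
```python
from fit import *
s=state(); print(s['opening'],s['eef_pos'],s['wrist_force'])
im,d=read_camera('side'); cv2.imwrite('pics/s20.png',cv2.resize(im[100:270,150:360],None,fx=3,fy=3))
```

```text
0.08779783306118928 [ 0.55216551 -0.03403377  0.26564327] [-0.01908626 -0.15120875 -0.23542845]
```

View pics/s20.png

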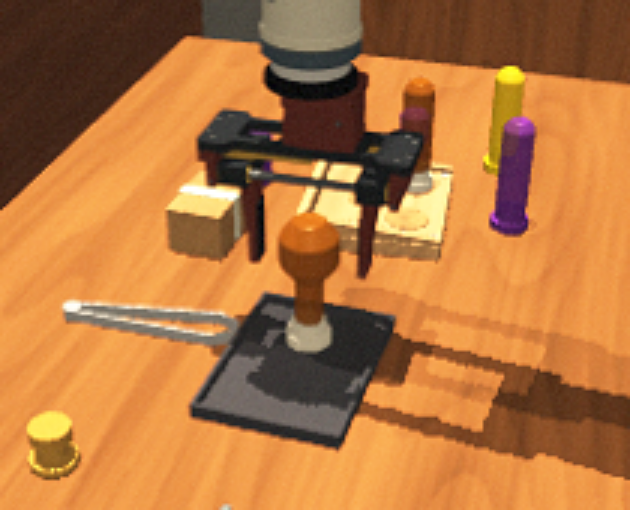

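Straddled; down 2 mm, y +1 mm, and close.

drive_tool(targets=[[0.002, 0, -0.0007, 0, 0, 0, 0.0878], [0.002, 0, -0.0007, 0, 0, 0, 0.065], [0.002, 0, -0.0007, 0, 0, 0, 0.055], [0.002, 0, -0.0007, 0, 0, 0, 0.04], [0.002, 0, -0.0007, 0, 0, 0, 0.04], [0.002, 0, -0.0007, 0, 0, 0, 0.04], [0.002, 0, -0.0007, 0, 0, 0, 0.04], [0.002, 0, -0.0007, 0, 0, 0, 0.04], [0.002, 0, -0.0007, 0, 0, 0, 0.04], [0.002, 0, -0.0007, 0, 0, 0, 0.04], [0.002, 0, -0.0007, 0, 0, 0, 0.04], [0.002, 0, -0.0007, 0, 0, 0, 0.04]])

```text
t: 34.28
eef_pos: [0.5521, -0.0324, 0.2634]
tool_rot: [1.209, 1.209, -1.209]
wrist_force: [0.5, -0.2, 0.9]
opening: 0.053
```

drive_tool(targets=[[-0.005, 0, 0, 0, 0, 0, 0.04], [-0.015, 0, 0, 0, 0, 0, 0.04], [-0.03, 0, 0, 0, 0, 0, 0.04], [-0.05, 0, 0, 0, 0, 0, 0.04], [-0.075, 0, 0, 0, 0, 0, 0.04], [-0.095, 0, 0, 0, 0, 0, 0.04], [-0.11, 0, 0, 0, 0, 0, 0.04], [-0.115, 0, 0, 0, 0, 0, 0.04], [-0.115, 0, 0, 0, 0, 0, 0.04]])

```text
t: 35.03
eef_pos: [0.5522, -0.0324, 0.3806]
tool_rot: [1.211, 1.206, -1.207]
wrist_force: [-0.9, 0.1, -0.3]
opening: 0.0532
```

Run:
```python
from fit import *
s=state(); print(s['opening'],s['eef_pos'],s['wrist_force'])
im,d=read_camera('side'); cv2.imwrite('pics/s21.png',cv2.resize(im[80:270,150:360],None,fx=3,fy=3))
```

```text
0.05321867781827938 [ 0.55216024 -0.03241989  0.38060309] [-0.88558422  0.09812373 -0.26601957]
```

View pics/s21.png

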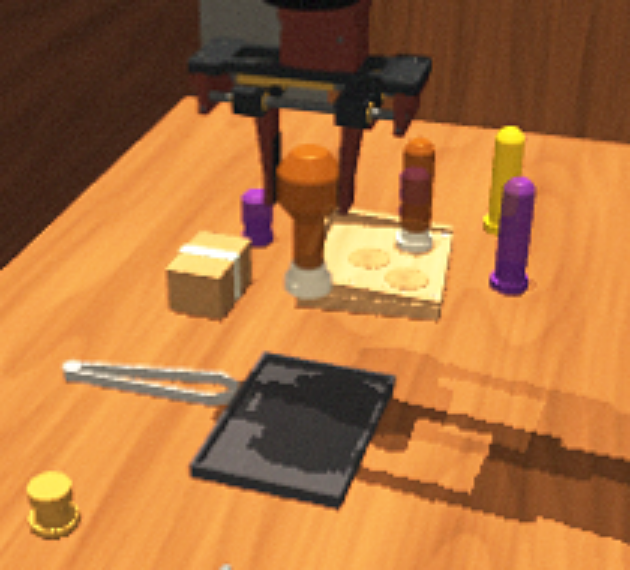

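drive_tool(targets=[[0, -0.002, 0.01, 0, 0, 0, 0.04], [0, -0.007, 0.03, 0, 0, 0, 0.04], [0, -0.013, 0.06, 0, 0, 0, 0.04], [0, -0.02, 0.09, 0, 0, 0, 0.04], [0, -0.027, 0.12, 0, 0, 0, 0.04], [0, -0.033, 0.15, 0, 0, 0, 0.04], [0, -0.04, 0.18, 0, 0, 0, 0.04], [0, -0.045, 0.2, 0, 0, 0, 0.04], [0, -0.048, 0.212, 0, 0, 0, 0.04], [0, -0.0483, 0.2165, 0, 0, 0, 0.04], [0, -0.0483, 0.2165, 0, 0, 0, 0.04], [0.01, -0.0483, 0.2165, 0, 0, 0, 0.04]])

```text
t: 36.08
eef_pos: [0.5041, -0.2485, 0.3698]
tool_rot: [1.21, 1.207, -1.207]
wrist_force: [0.9, 0.9, 0.2]
opening: 0.0529
```

drive_tool(targets=[[0.015, 0, 0, 0, 0, 0, 0.04], [0.035, 0, 0, 0, 0, 0, 0.04], [0.055, 0, 0, 0, 0, 0, 0.04], [0.072, 0, 0, 0, 0, 0, 0.04], [0.082, 0, 0, 0, 0, 0, 0.04], [0.087, 0, 0, 0, 0, 0, 0.04], [0.087, 0, 0, 0, 0, 0, 0.04], [0.087, 0, 0, 0, 0, 0, 0.04]])

```text
t: 36.75
eef_pos: [0.5041, -0.2485, 0.2819]
tool_rot: [1.209, 1.209, -1.208]
wrist_force: [0.1, -0.4, -0.3]
opening: 0.0532
```

Run:
```python
from fit import *
s=state(); print(s['opening'],s['eef_pos'],s['wrist_force'])
im,d=read_camera('side'); cv2.imwrite('pics/s22.png',cv2.resize(im[90:220,200:360],None,fx=4,fy=4))
```

```text
0.05323005678206669 [ 0.50411092 -0.24846894  0.28191721] [ 0.05169991 -0.40869826 -0.34699858]
```

View pics/s22.png

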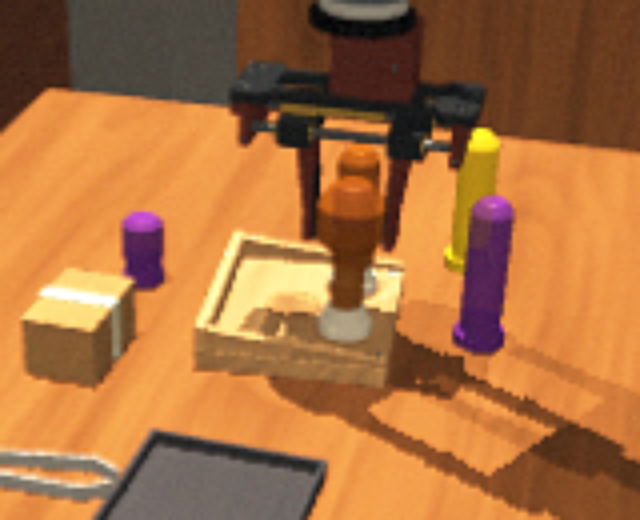

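drive_tool(targets=[[0.0015, 0, 0.0005, 0, 0, 0, 0.04], [0.003, 0, 0.0005, 0, 0, 0, 0.04], [0.0035, 0, 0.0005, 0, 0, 0, 0.04], [0.0035, 0, 0.0005, 0, 0, 0, 0.04], [0.0035, 0, 0.0005, 0, 0, 0, 0.04]])

```text
t: 37.22
eef_pos: [0.5038, -0.2495, 0.278]
tool_rot: [1.209, 1.209, -1.209]
wrist_force: [-1.1, 0.6, -1.1]
opening: 0.0531
```

drive_tool(targets=[[0.001, 0, 0, 0, 0, 0, 0.04], [0.001, 0, 0, 0, 0, 0, 0.04], [0.001, 0, 0, 0, 0, 0, 0.04]])

```text
t: 37.47
eef_pos: [0.5039, -0.2495, 0.2774]
tool_rot: [1.209, 1.208, -1.209]
wrist_force: [-0.6, 0.4, 2.9]
opening: 0.0531
```

drive_tool(targets=[[0.0007, 0, 0, 0, 0, 0, 0.04], [0.0007, 0, 0, 0, 0, 0, 0.04], [0.0007, 0, 0, 0, 0, 0, 0.04]])

```text
t: 37.72
eef_pos: [0.5038, -0.2495, 0.2774]
tool_rot: [1.209, 1.208, -1.209]
wrist_force: [-1.1, 0.8, 5.2]
opening: 0.0532
```

Contact exactly at the predicted .2774. Release and rise.

drive_tool(targets=[[-0.0008, 0, 0, 0, 0, 0, 0.056], [-0.0008, 0, 0, 0, 0, 0, 0.062], [-0.0008, 0, 0, 0, 0, 0, 0.075], [-0.0008, 0, 0, 0, 0, 0, 0.0878], [-0.0008, 0, 0, 0, 0, 0, 0.0878], [-0.0008, 0, 0, 0, 0, 0, 0.0878], [-0.0008, 0, 0, 0, 0, 0, 0.0878], [-0.0008, 0, 0, 0, 0, 0, 0.0878], [-0.02, 0, 0, 0, 0, 0, 0.0878], [-0.05, 0, 0, 0, 0, 0, 0.0878], [-0.08, 0, 0, 0, 0, 0, 0.0878], [-0.11, 0, 0, 0, 0, 0, 0.0878]])

```text
t: 38.72
eef_pos: [0.5037, -0.2493, 0.3871]
tool_rot: [1.209, 1.21, -1.209]
wrist_force: [0.0, -0.2, 0.8]
opening: 0.0876
```

drive_tool(targets=[[-0.02, 0, 0, 0, 0, 0, 0.0878], [-0.04, 0, 0, 0, 0, 0, 0.0878], [-0.04, 0, 0, 0, 0, 0, 0.0878], [-0.04, 0, 0, 0, 0, 0, 0.0878], [-0.04, 0, 0, 0, 0, 0, 0.0878], [-0.04, 0, 0, 0, 0, 0, 0.0878]])

```text
t: 39.22
eef_pos: [0.5039, -0.2494, 0.4238]
tool_rot: [1.209, 1.213, -1.211]
wrist_force: [-0.5, -0.3, 0.2]
opening: 0.088
```

Run:
```python
from fit import *
s=state(); print(s['opening'],s['eef_pos'],s['wrist_force'])
for n in ['side','scene']:
    im,d,W=cloud(n); cv2.imwrite(f'pics/{n}23.png',im); W0=np.load(n+'0.npz')['W']
    for k,c,r,rad,a,b in [('tube',(.5136,-.329),.017,.027,.045,.132),('globe',(.504,-.249),.027,.037,.104,.124),('short',(.5035,.28),.018,.027,.032,.058)]:
        print(n,k,circ(sel(W,c,rad,a,b),r,c), circ(sel(W0,c,rad,a,b),r,c) if k!='short' else '')
    for nm,c in [('carton',(.705,-.195)),('puller',(.69,-.02))]:
        P=sel(W,c,.08,.008,.06);Q=sel(W0,c,.08,.008,.06); print(n,nm,P.mean(0)-Q.mean(0),len(P),len(Q))
```

```text
0.0879535778699249 [ 0.50386712 -0.24942238  0.42377408] [-0.46040673 -0.30263098  0.2409229 ]
side tube (array([ 0.5128, -0.3275]), 0.0015, 59) (array([ 0.5137, -0.328 ]), 0.0014, 55)
side globe (array([ 0.504 , -0.2482]), 0.0014, 109) (array([ 0.5041, -0.248 ]), 0.0016, 106)
side short (array([0.5027, 0.2818]), 0.0009, 157) 
side carton [-1.45343284e-05 -1.96402024e-04  6.51501094e-05] 589 590
side puller [1.73695169e-03 1.13962279e-04 3.69940202e-05] 177 170
scene tube (array([ 0.5131, -0.3293]), 0.0013, 408) (array([ 0.5136, -0.3292]), 0.0013, 405)
scene globe (array([ 0.5032, -0.2502]), 0.0012, 138) (array([ 0.5032, -0.2496]), 0.001, 140)
scene short (array([0.5018, 0.2805]), 0.0015, 78) 
scene carton [-5.94396431e-06  4.81021344e-05 -5.90653676e-05] 1267 1269
scene puller [-0.0004227  -0.00024152 -0.00011153] 266 261
```

View pics/side23.png

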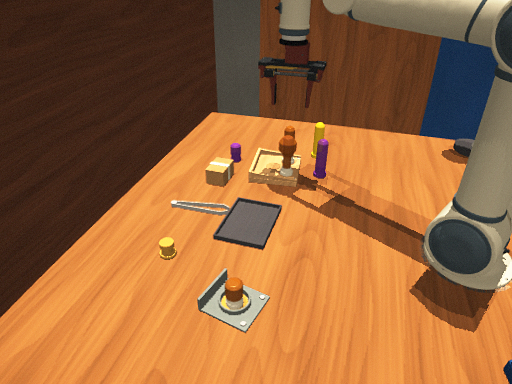

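The globe (side px 288,150) and the tube behind it are back on their pads within 1 mm. The short bulb is in the cup (234,292) and the bystanders haven't moved. Handing in.

```bash
python3 -c "
from bench import job_done
print(job_done())"
```

```text
the job is handed in; nothing more can be done
None
```

I moved both tall bulbs to the tray, stood the short bulb in the bracket's cup, then put the tube and globe bulbs back on their own pads. I handed the job in at about 39 s of the 144 s; the hand-in reports no verdict.

**Last checks:**
- **Tall bulbs:** both cameras put the tube and globe within about 1 mm of where they started, and both look upright.
- **Short bulb:** the side camera has it within about 1 mm of the cup's centre.
- **Bystanders:** the carton shows no movement. The puller's camera readings differ by at most 1.7 mm, which I take as noise.
- **Robot:** the gripper is open and well clear of everything.

**Disagreements:**
- The side and scene cameras differ from each other by about 2 mm in y, as their calibration allows.
- The short bulb touched the cup floor about 1 mm higher than I predicted. By that estimate its height is still within the allowed range, and the picture showed it standing on the brass floor.

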